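# Stand the satellite mast and boom in their cups

### The arm

A 6-joint arm with a two-finger parallel gripper is mounted at the origin on the work surface. World frame = base frame: x ahead of the robot, y to its left, z up, the work surface at z = 0. Lengths are in m, angles in degrees, forces in N, time in s.
With the tool pointing down it reaches from about 0.35 to 0.875 m from the base axis. Payload 4.2 kg.
Tool frame: the origin (TCP) lies between the finger pads; the fingertips stand 8 mm ahead of it and the grasp point (between the pads) lies 11 mm behind it; x points along the fingers, y is the direction in which the jaws open and shut, and the axes are right-handed (so a half turn about x gives the same grasp; the last joint's range is limited). The gripper opens to 87 mm and grips with 3 to 60 N. Pads are 19 mm wide; open, the fingers measure 117 mm over their backs; the gripper's body (75 mm by 190 mm) begins 51 mm behind the grasp point.
Start: joints at [-59.897, 22.042, 0.453, 0, -68.411, -14.817], TCP at [0.165, -0.603, 0.191] pointing down, gripper open.
Joint ranges: [-179.83, 179.83], [-69.29, 118.12], [-61.27, 80.66], [-181.25, 117.63], [-171.15, -9.14], [-177.46, 177.46]. Speed limits (degrees/s): [159.86, 159.86, 180, 180, 180, 180].

### API

Orientations are given as a 3x3 rotation matrix whose columns are the frame's x, y, z axes.
In Python, from station import r gives the robot as it stands. The module is installed in compiled form; this text tells all that it offers.
- The arm moves only by the tool move_arm, never from a script. Its argument "increments" is one flat list of numbers, 7 for each row, row after row: the turn, a rotation vector about the tool's x, y, z in degrees, then the shift along the tool's x, y, z in m, then the finger opening in m, from 0 to 0.087. A call has 1 to 12 rows; each row is the pose to reach, as a shift and turn from the pose commanded when the call began, along the tool's axes at that moment; what a row does not reach only later rows make up. A row lasts 1/12 s, in which the tool goes at most 41.7 mm and 7.16 degrees, less where a joint would pass 70% of its speed; a pose out of reach is approached as far as the arm can. A call with a gripper value outside its range is refused whole. The fingers move at their own pace and stop on an object; the grip force is fixed at half the most. Time passes only in rows, so rows that repeat a pose let the fingers close. It gives the time, the measured TCP pose, the force and the opening at its end, in the units of the state.
- r.sense(): the state, without advancing time (a new reading comes with each control period).
- r.capture(name): name is "scene" or "top"; returns the picture (400x640x3 uint8, red, green, blue); there is no depth.
- r.calibration(name): a dict with "fx", "fy", "cx", "cy" (pixels), "rvec" (rotation vector, rad) and "tvec" (3), from world to camera coordinates, as OpenCV has them. Camera axes: x right, y down, z forward; pixel columns grow to the right and rows downward; lengths in m; the calibration is good to about 2 mm. A picture is of the moment at which its call begins. calibration takes no time and is no camera call.
- r.finish_job(): hands the job in, once; it reports no verdict.
The state is a dict: "time_s": time; "joints": joint angles; "joint_velocities": joint speeds; "effort": joint torques, N m; "tcp_pos": TCP position; "ee_rot": TCP orientation; "wrist_force": force on the tool from outside, world axes, zero at the start; "moment": the same for the moment, N m; "gripper_width": opening from 0.0 (shut) to 1.0 (fully open).
Only numpy, scipy, OpenCV 4.12 (cv2) and the standard library are available. Lean on these libraries where they do the work, as an engineer would, in place of code of your own. Each camera call takes 0.05 s, during which the arm holds its last target.

### The job

Roll the round grey mast over on the bench until its orange strip faces up, and only then pick it up and stand it upright, white foot down, in the cup with the orange collar. Stand the square aluminium boom with the blue band upright, white foot down, in the cup with the blue collar. Lower each one to the bottom of its cup rather than dropping it in, and leave the other things on the bench where they are.

Things in the scene. Friction and masses are not known exactly. Their poses are not given: they have to be found in the camera images.
- mast_center (a point): Centre of the mast: a round grey rod, diameter 34 mm, 170 mm long, about 0.22 kg, lying on the bench at the start (centre 17 mm up), free to roll. Its x axis runs along the rod from the white foot (narrower, diameter 26 mm, the last 15 mm) at x = -85 mm to the black head at x = +85 mm. The orange strip is on its +y side, which is level at the start
- mast_foot (a point): centre of the mast's foot end face, on the rod's axis, 85 mm from the mast's centre; same axes as mast_center
- mast: the mast itself, same point and axes as mast_center
- boom_center (a point): Centre of the boom: a square aluminium bar 26 x 26 mm, 180 mm long, about 0.2 kg, lying flat on the bench at the start (centre then 13 mm up). Its x axis runs along the bar from the white round foot (diameter 20 mm, the last 14 mm) at x = -90 mm to the blue-tipped head at x = +90 mm; a blue band 30 mm wide is centred at x = +45 mm
- boom_foot (a point): centre of the boom's foot end face, on the bar's axis, 90 mm from the boom's centre; same axes as boom_center
- boom: the boom itself, same point and axes as boom_center
- cup_orange_floor (a point): centre of the inner floor of the fixed dark steel cup with an orange collar round its rim: z up, inner diameter 42 mm, outer 52 mm, floor 10 mm and rim 75 mm above the bench, with a flange 76 mm across and 6 mm thick at its base
- cup_blue_floor (a point): centre of the inner floor of the other, equal fixed cup, with a blue collar
- wash_bottle: bystander: clear plastic bottle standing up, diameter 64 mm, 160 mm tall, origin at the centre of its underside
- tape_reel: bystander: amber ring lying flat, outer diameter 76 mm, 18 mm tall, origin at the centre of its underside
- flange_disc: bystander: aluminium disc, diameter 60 mm, 20 mm tall, origin at the centre of its underside
- screwdriver: bystander: red screwdriver lying down, 170 mm long
- dish: bystander: steel bowl, 100 mm across, 30 mm tall, origin at the centre of its underside
- mast_strip (a point): middle of the mast's thin flush orange strip, on the rod's surface at x = 32, y = 17, z = 0 mm from mast_center, same axes. The strip wraps about 45 degrees either side of the +y direction and runs from x = -2 to +66 mm. Rolling the mast a quarter turn towards its own -y side (27 mm of travel) brings the strip to the top
Mind the look-alikes: they are no part of the job. Leave any purple or yellow look-alike of the mast alone.

How it is judged:
By the outcome, as a careful person would: the job done as asked, in the order asked, and still so for the second after the job is handed in, with the robot touching nothing.
It also fails if it takes over 72 s, if anything falls off the work surface, if the arm or the gripper's body presses on something with over 40 N, if the wrist force passes 120 N, or if a joint passes its speed limit or range.

## Working session

There is one attempt and no reset: what is moved stays moved. The work goes in short steps, Python scripts to look and compute and a tool call to move; the robot and the scene stay as the last step left them, time stands still between calls to the robot, and variables do not carry over. Pictures are saved under pics/ and viewed, and the job is handed in when it is done.

Besides the shell and the picture viewer there is one more tool, called after "Request:" as name(argument=value, ...) on one line, values as JSON. move_arm: Moves the arm, as the interface text tells. Its arguments: {"type":"object","properties":{"increments":{"type":"array","items":{"type":"number"}}},"required":["increments"]}

```bash
mkdir -p pics; python3 - <<'E'
from station import r
import cv2,numpy as np
for n in("scene","top"):
    im=r.capture(n); cv2.imwrite(f"pics/{n}0.png",im[:,:,::-1]); print(n,r.calibration(n))
s=r.sense(); print(s)
E
```

```text
scene {'fx': 439.0317542246548, 'fy': 439.0317542246548, 'cx': 315.2122418865315, 'cy': 201.77657780613555, 'rvec': array([ 1.22711831,  2.1675258 , -1.0351175 ]), 'tvec': array([ 0.31323951, -0.2495352 ,  1.67564368])}
top {'fx': 455.2153665939183, 'fy': 455.2153665939183, 'cx': 322.212609284358, 'cy': 193.81208958742388, 'rvec': array([ 1.96778984, -2.25878479,  0.22633193]), 'tvec': array([0.00919292, 0.56336517, 1.03618565])}
{'time_s': 0.1, 'joints': array([-5.98959761e+01,  2.20869836e+01,  3.87158994e-01, -2.43299301e-02,
       -6.84101830e+01, -1.48166571e+01]), 'joint_velocities': array([-0.03339801, -0.05417794,  0.18105206,  0.16025487, -0.03143194,
        0.01484118]), 'effort': array([-2.91187534e-04, -3.91690385e+01,  1.87935287e+01,  4.23192590e+00,
        1.34368622e-02, -7.24729921e-05]), 'tcp_pos': array([ 0.16464092, -0.60230709,  0.19006191]), 'ee_rot': array([[-6.21410439e-04, -2.63508671e-01,  9.64656827e-01],
       [ 1.85903279e-03,  9.64655042e-01,  2.63509381e-01],
       [-9.99998079e-01,  1.95707615e-03, -1.09575454e-04]]), 'wrist_force': array([ 0.13838429, -0.3640951 , -0.20380688]), 'moment': array([ 0.04416174, -0.06711399,  0.0301883 ]), 'gripper_width': 1.0033031625196915}
```

View pics/scene0.png

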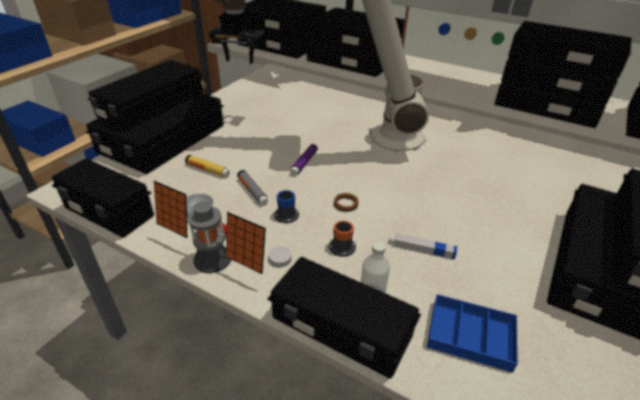

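View pics/top0.png

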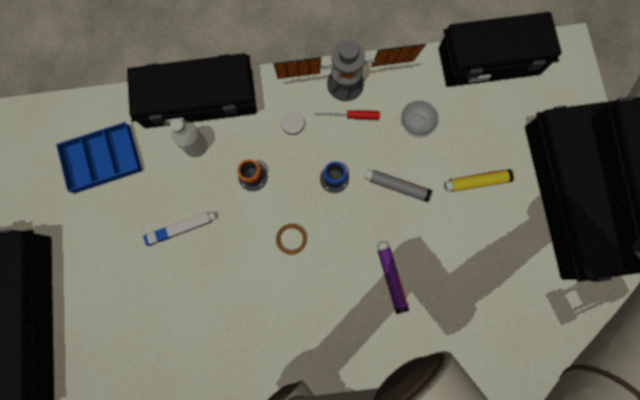

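The scene shows the grey mast at top px (398,185) and scene px (252,186). Its look-alikes are yellow at top (480,180) and purple at top (393,278). The boom is at top (180,228), the orange cup at (251,173) and the blue cup at (335,175). The mast meant is the grey one, because the others are the coloured look-alikes. I'll confirm this in enlarged crops.

```bash
cat > h.py <<'E'
import cv2,numpy as np
from station import r
def crop(src,u0,v0,w,h,k,out):
    im=cv2.imread(src)[v0:v0+h,u0:u0+w]
    im=cv2.resize(im,None,fx=k,fy=k,interpolation=cv2.INTER_CUBIC)
    for i in range(0,w,10): cv2.line(im,(i*k,0),(i*k,6 if i%50 else 14),(0,0,255),1); cv2.putText(im,str(u0+i),(i*k,22),0,.35,(0,0,255),1) if i%20==0 else 0
    for i in range(0,h,10): cv2.line(im,(0,i*k),(6,i*k),(0,0,255),1); cv2.putText(im,str(v0+i),(8,i*k+4),0,.35,(0,0,255),1)
    return cv2.imwrite(out,im)
def cal(n):
    c=r.calibration(n); K=np.array([[c['fx'],0,c['cx']],[0,c['fy'],c['cy']],[0,0,1]]); R,_=cv2.Rodrigues(c['rvec']); return K,R,np.array(c['tvec']).ravel()
def bp(n,u,v,z):
    K,R,t=cal(n); d=R.T@np.linalg.inv(K)@np.array([u,v,1.]); o=-R.T@t; return o+d*(z-o[2])/d[2]
def pj(n,p):
    K,R,t=cal(n); q=K@(R@np.array(p)+t); return q[:2]/q[2]
E
python3 - <<'E'
from h import *
crop("pics/top0.png",350,150,100,65,8,"pics/c_mast.png")
crop("pics/top0.png",130,200,100,55,8,"pics/c_boom.png")
crop("pics/top0.png",225,145,140,60,5,"pics/c_cups.png")
crop("pics/scene0.png",225,160,90,70,8,"pics/c_mast_s.png")
for n in("top","scene"):
    K,R,t=cal(n); print(n,-R.T@t)
E
```

```text
top [ 0.33927109 -0.0428593   1.12880634]
scene [1.42734987 0.46740601 0.84402165]
```

View pics/c_mast.png

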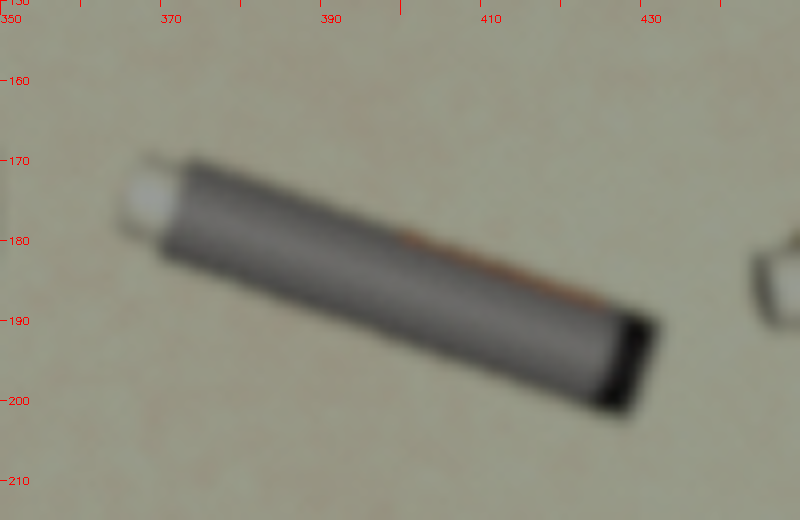

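View pics/c_boom.png

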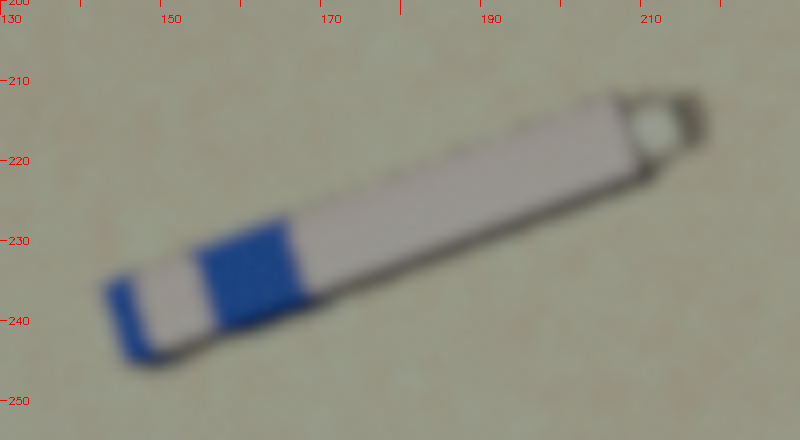

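View pics/c_cups.png

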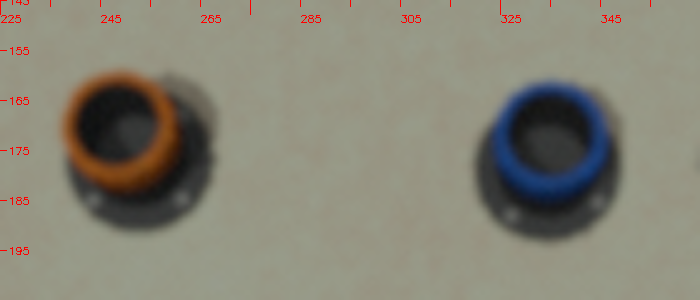

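View pics/c_mast_s.png

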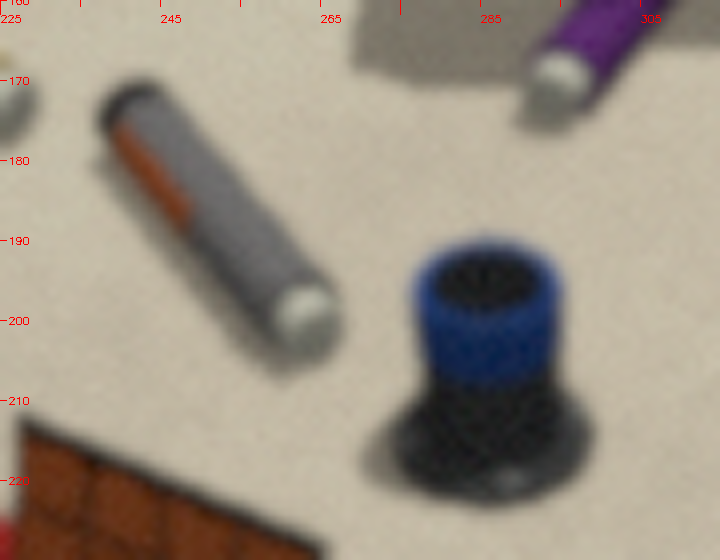

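Confirmed. The grey mast has a thin orange edge on its far side: in top from (400,179) to (427,188), in scene from (239,176) to (247,187). Its foot is at top (365,174) and its head at (430,195). The boom's head is at (145,240) and its foot at (216,215). The cup rims are at (249,171) for orange and (335,172.6) for blue.

```bash
python3 - <<'E'
from h import *
from scipy.optimize import least_squares
f=lambda *a:np.round(a,4)
for nm,g in dict(orange=((249.3,171.1),(343.5,230.5)),blue=((335.2,172.7),(286,195))).items():
    print(nm,f(*bp("top",*g[0],.075)),f(*bp("scene",*g[1],.075)))
# color segmentation of collars
im=cv2.cvtColor(cv2.imread("pics/top0.png"),cv2.COLOR_BGR2HSV)
for nm,lo,hi,box in(("orange",(5,120,60),(20,255,255),(230,150,270,200)),("blue",(100,120,50),(125,255,255),(315,155,360,200))):
    m=cv2.inRange(im,lo,hi); k=np.zeros_like(m);u0,v0,u1,v1=box;k[v0:v1,u0:u1]=m[v0:v1,u0:u1]
    c=max(cv2.findContours(k,0,1)[0],key=cv2.contourArea); (x,y),rad=cv2.minEnclosingCircle(c);print(nm,x,y,rad,f(*bp("top",x,y,.075)), cv2.fitEllipse(c))
a=bp("top",364.7,174.7,.017);b=bp("top",430,195.8,.017)
print("mast",f(*a),f(*b),np.linalg.norm(b-a),f(*(a+b)/2),np.degrees(np.arctan2(*(b-a)[1::-1])))
cs=[(143,235.7),(146.3,245.2),(207.3,212.6),(210.3,221.5)]
P=[bp("top",*c,.026) for c in cs];print([f(*p) for p in P])
print(np.linalg.norm(P[0]-P[1]),np.linalg.norm(P[2]-P[3]),np.linalg.norm(P[0]-P[2]))
h=(P[0]+P[1])/2;s=(P[2]+P[3])/2;print("boom head,shoulder",f(*h),f(*s),np.linalg.norm(h-s)); d=(h-s)/np.linalg.norm(h-s);print("ctr",f(*(h-d*.09)),np.degrees(np.arctan2(d[1],d[0])))
# scene checks
print("mast scene head/foot proj",pj("scene",b),pj("scene",a))
E
```

```text
orange [0.6346 0.0974 0.075 ] [0.6553 0.108  0.075 ]
blue [ 0.6024 -0.1054  0.075 ] [ 0.6074 -0.103   0.075 ]
orange 248.67391967773438 170.7608642578125 11.82446002960205 [0.6357 0.0988 0.075 ] ((248.82679748535156, 170.84068298339844), (22.30074119567871, 22.554433822631836), 163.26600646972656)
blue 334.61785888671875 173.36868286132812 11.682437896728516 [ 0.601  -0.1038  0.075 ] ((334.63812255859375, 173.22183227539062), (21.81231117248535, 22.289331436157227), 52.15372085571289)
mast [ 0.6016 -0.1816  0.017 ] [ 0.5258 -0.3341  0.017 ] 0.17031886914436442 [ 0.5637 -0.2578  0.017 ] -116.43622201066265
[array([0.5227, 0.3771, 0.026 ]), array([0.4985, 0.3705, 0.026 ]), array([0.5579, 0.2171, 0.026 ]), array([0.5349, 0.2117, 0.026 ])]
0.025075238056285157 0.02362061032719395 0.16381959092707138
boom head,shoulder [0.5106 0.3738 0.026 ] [0.5464 0.2144 0.026 ] 0.16335249222204282
ctr [0.5304 0.286  0.026 ] 102.67536892247904
mast scene head/foot proj [241.49266787 173.50965882] [265.94966375 200.87213314]
```

```bash
cat >> h.py <<'E'
from scipy.spatial.transform import Rotation as Ro
import json,os
def rot(yaw,pitch=90,flip=False):
    # tool down: pitch 90; z axis yaw
    a=np.radians(yaw); z=np.array([np.cos(a),np.sin(a),0]); x=np.array([0,0,-1.]); y=np.cross(z,x)
    return np.stack([x,y,z],1)
def inc(p,R):
    s=r.sense(); R0=np.array(s['ee_rot']);p0=np.array(s['tcp_pos'])
    rv=Ro.from_matrix(R0.T@R).as_rotvec(degrees=True); sh=R0.T@(np.array(p)-p0)
    print("t",round(s['time_s'],2),"inc",np.round(rv,2),np.round(sh,4),"dist",round(np.linalg.norm(sh),3),"J",np.round(s['joints'],1),"F",np.round(s['wrist_force'],1))
E
python3 - <<'E'
from h import *
d=np.array([-.445,-.8955,0]); c=np.array([.5637,-.2578,0])+.008*d
print(c); inc([c[0],c[1],.13],rot(63.6))
for n,uv in(("purplefoot",(383,245)),("purplehead",(402,310)),("reel",(291,238))): print(n,bp("top",*uv,.017))
E
```

```text
[ 0.56014  -0.264964  0.      ]
t 0.1 inc [-4.832e+01  4.000e-02 -1.100e-01] [0.0604 0.2211 0.4704] dist 0.523 J [-59.9  22.1   0.4  -0.  -68.4 -14.8] F [ 0.1 -0.4 -0.2]
purplefoot [ 0.42116319 -0.19833486  0.017     ]
purplehead [ 0.26346374 -0.2177799   0.017     ]
reel [0.4688327  0.02162627 0.017     ]
```

Request:
move_arm(increments=[-48.3,0,0,0.06,0.221,0.47,0.087,-48.3,0,0,0.06,0.221,0.47,0.087,-48.3,0,0,0.06,0.221,0.47,0.087,-48.3,0,0,0.06,0.221,0.47,0.087,-48.3,0,0,0.06,0.221,0.47,0.087,-48.3,0,0,0.06,0.221,0.47,0.087,-48.3,0,0,0.06,0.221,0.47,0.087,-48.3,0,0,0.06,0.221,0.47,0.087,-48.3,0,0,0.06,0.221,0.47,0.087,-48.3,0,0,0.06,0.221,0.47,0.087,-48.3,0,0,0.06,0.221,0.47,0.087,-48.3,0,0,0.06,0.221,0.47,0.087])

```text
time_s: 1.1
tcp_pos: [0.5436, -0.2787, 0.1331]
ee_rot: [[-0.001, -0.896, 0.445], [0.0, 0.445, 0.896], [-1.0, 0.001, -0.0]]
wrist_force: [-0.4, -1.7, -0.0]
gripper_width: 0.995
```

```bash
python3 - <<'E'
from h import *
print(r.sense()['tcp_pos'])
inc([.5601,-.265,.012],rot(63.6))
E
```

```text
[ 0.54362544 -0.27868982  0.13309752]
t 1.1 inc [-0.01 -0.   -0.05] [ 0.1211 -0.0088  0.0196] dist 0.123 J [-12.   23.3  -6.3  -0.  -60.4 -14.4] F [-0.4 -1.7 -0. ]
```

Request:
move_arm(increments=[0,0,0,0,-0.009,0.02,0.087,0,0,0,0.02,-0.009,0.02,0.087,0,0,0,0.05,-0.009,0.02,0.087,0,0,0,0.05,-0.009,0.02,0.087,0,0,0,0.05,-0.009,0.02,0.087])

```text
time_s: 1.52
tcp_pos: [0.5581, -0.2663, 0.0819]
ee_rot: [[-0.005, -0.896, 0.445], [0.001, 0.445, 0.896], [-1.0, 0.005, -0.002]]
wrist_force: [0.1, -0.8, 0.9]
gripper_width: 1.0
```

```bash
python3 - <<'E'
from h import *
print(r.sense()['tcp_pos'])
inc([.5601,-.265,.012],rot(63.6))
im=r.capture("top"); cv2.imwrite("pics/top1.png",im[:,:,::-1]); crop("pics/top1.png",340,130,120,90,6,"pics/c1.png")
E
```

```text
[ 0.55808561 -0.26626686  0.08192103]
t 1.52 inc [-0.   -0.09 -0.28] [ 0.0699 -0.0016  0.0021] dist 0.07 J [-10.5  26.9  -8.6   0.  -54.9 -15.9] F [ 0.1 -0.8  0.9]
```

View pics/c1.png

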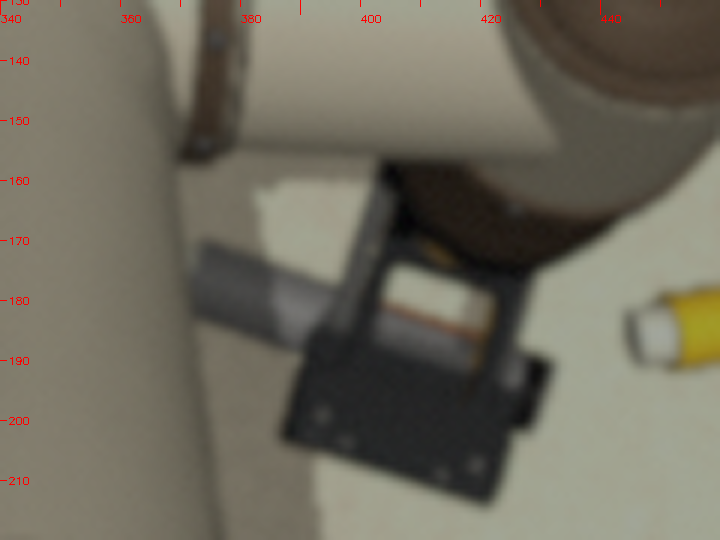

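The gripper straddles the grey mast, at top crop (385–425,175–195), with the orange edge visible between the fingers. I'll descend.

Request:
move_arm(increments=[0,0,0,0.03,-0.001,0.001,0.087,0,0,0,0.055,-0.001,0.001,0.087,0,0,0,0.068,-0.001,0.001,0.087,0,0,0,0.068,-0.001,0.001,0.06,0,0,0,0.068,-0.001,0.001,0.042,0,0,0,0.068,-0.001,0.001,0.042,0,0,0,0.068,-0.001,0.001,0.042])

```text
time_s: 2.15
tcp_pos: [0.5625, -0.2667, 0.018]
ee_rot: [[0.004, -0.896, 0.445], [-0.001, 0.445, 0.896], [-1.0, -0.004, 0.001]]
wrist_force: [-0.3, 0.1, 0.0]
gripper_width: 0.777
```

```bash
python3 - <<'E'
from h import *
print(r.sense()['tcp_pos'],r.sense()['gripper_width']*87)
inc([.5601,-.265,.012],rot(63.6))
im=r.capture("scene"); cv2.imwrite("pics/s1.png",im[:,:,::-1]); crop("pics/s1.png",200,130,120,90,6,"pics/cs1.png")
E
```

```text
[ 0.56253152 -0.26674922  0.01802038] 67.58263245658827
t 2.15 inc [-0.01  0.04  0.24] [0.006  0.003  0.0005] dist 0.007 J [-10.5  31.1 -12.    0.  -46.7 -15.9] F [-0.3  0.1  0. ]
```

View pics/cs1.png

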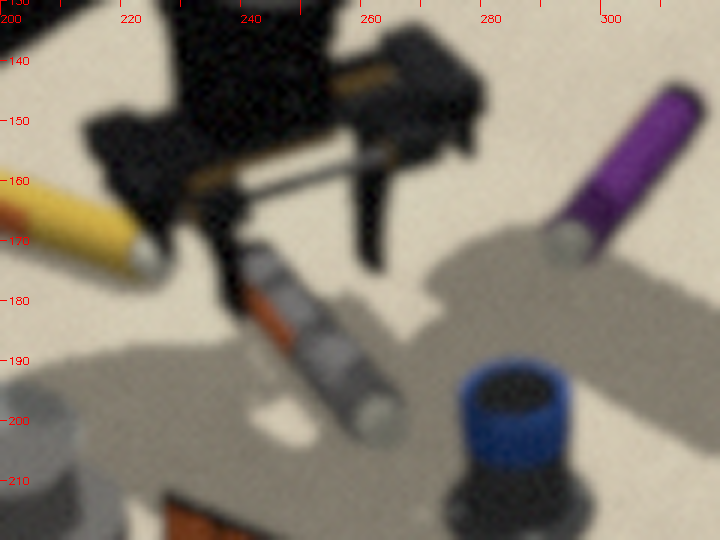

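The fingers straddle the mast at scene (240,175), still closing, with the orange facing away from the robot. Next I'll go down 5 mm and narrow the opening to 42 mm.

Request:
move_arm(increments=[0,0,0,0.005,0.002,0,0.042,0,0,0,0.005,0.002,0,0.042,0,0,0,0.005,0.002,0,0.042,0,0,0,0.005,0.002,0,0.042,0,0,0,0.005,0.002,0,0.042,0,0,0,0.005,0.002,0,0.042])

```text
time_s: 2.7
tcp_pos: [0.5592, -0.2652, 0.0107]
ee_rot: [[0.0, -0.896, 0.445], [-0.0, 0.445, 0.896], [-1.0, -0.0, -0.0]]
wrist_force: [0.3, -0.6, 0.5]
gripper_width: 0.489
```

```bash
python3 - <<'E'
from h import *
print(r.sense()['tcp_pos'],r.sense()['gripper_width']*87)
inc([.5601,-.265,.012],rot(63.6))
im=r.capture("scene"); cv2.imwrite("pics/s2.png",im[:,:,::-1]); crop("pics/s2.png",200,130,120,90,6,"pics/cs2.png")
E
```

```text
[ 0.55924702 -0.2652311   0.01069155] 42.54720355890714
t 2.7 inc [-0.01 -0.    0.  ] [-0.0013 -0.0007  0.0006] dist 0.002 J [-10.4  31.5 -12.6   0.  -45.9 -16. ] F [ 0.3 -0.6  0.5]
```

View pics/cs2.png

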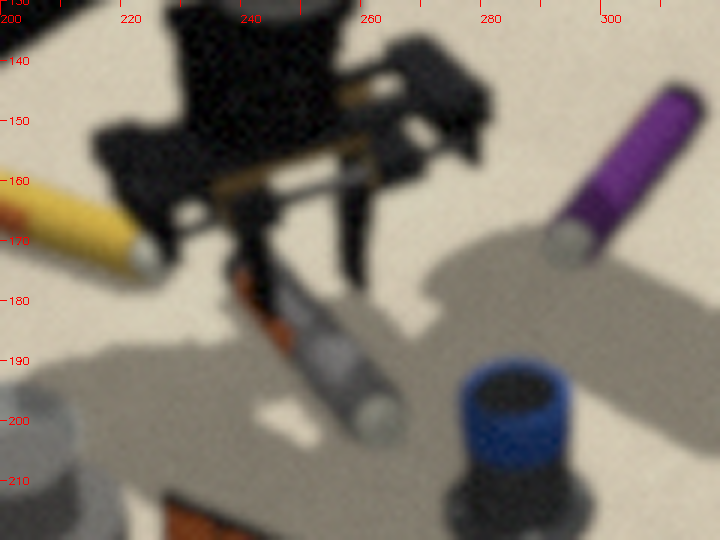

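Request:
move_arm(increments=[0,0,0,-0.001,0.002,0,0.042,0,0,0,-0.001,0.004,0,0.042,0,0,0,-0.001,0.006,0,0.042,0,0,0,-0.001,0.008,0,0.042,0,0,0,-0.001,0.01,0,0.042,0,0,0,-0.001,0.012,0,0.042,0,0,0,-0.001,0.014,0,0.042,0,0,0,-0.001,0.016,0,0.042,0,0,0,-0.001,0.018,0,0.042,0,0,0,-0.001,0.018,0,0.042,0,0,0,-0.001,0.018,0,0.042])

```text
time_s: 3.67
tcp_pos: [0.543, -0.2572, 0.0117]
ee_rot: [[0.0, -0.896, 0.445], [-0.0, 0.445, 0.896], [-1.0, -0.0, -0.0]]
wrist_force: [1.1, -0.5, 0.5]
gripper_width: 0.481
```

```bash
python3 - <<'E'
from h import *
print(r.sense()['tcp_pos'],r.sense()['gripper_width']*87)
inc([.5601,-.265,.012],rot(63.6))
im=r.capture("scene"); cv2.imwrite("pics/s3.png",im[:,:,::-1]); crop("pics/s3.png",200,130,120,90,6,"pics/cs3.png")
E
```

```text
[ 0.5429821  -0.2572003   0.01173476] 41.80944065028382
t 3.67 inc [-0.01 -0.    0.  ] [-0.0003 -0.0188  0.0006] dist 0.019 J [ -9.9  30.  -15.3   0.  -44.7 -16.5] F [ 1.1 -0.5  0.5]
```

View pics/cs3.png

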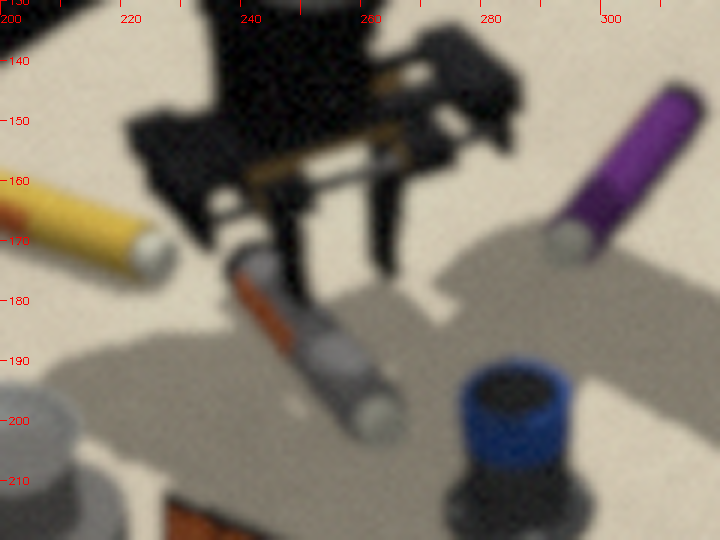

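```bash
python3 - <<'E'
from h import *
d=np.array([-.445,-.8955,0]);y=np.array([-.8955,.445,0]);c=np.array([.5637,-.2578,0.017])
for s in(0,.009,.018,.027): print(s,pj("scene",c+s*y+.085*d),pj("scene",c+s*y-.085*d))
t=np.array(r.sense()['tcp_pos'])
for sg in(-1,1): print("fingertip",pj("scene",t+[0,0,-.008]+sg*.021*y),pj("scene",t+[0,0,.03]+sg*.021*y))
a=cv2.imread("pics/s2.png")[155:215,220:285];b=cv2.imread("pics/s3.png")[155:215,220:285]
cv2.imwrite("pics/cmp.png",cv2.resize(np.hstack([a,b]),None,fx=6,fy=6,interpolation=cv2.INTER_CUBIC))
E
```

```text
0 [241.51427898 173.54445908] [265.93610283 200.85277774]
0.009 [244.00967209 172.71650382] [268.56768424 199.87614307]
0.018 [246.49163546 171.89300445] [271.18392838 198.90520038]
0.027 [248.96027721 171.07392512] [273.78496892 197.93990006]
fingertip [251.65702211 188.85324141] [250.72187694 179.1254604 ]
fingertip [263.40420349 184.71577917] [262.68104218 175.04469187]
```

View pics/cmp.png

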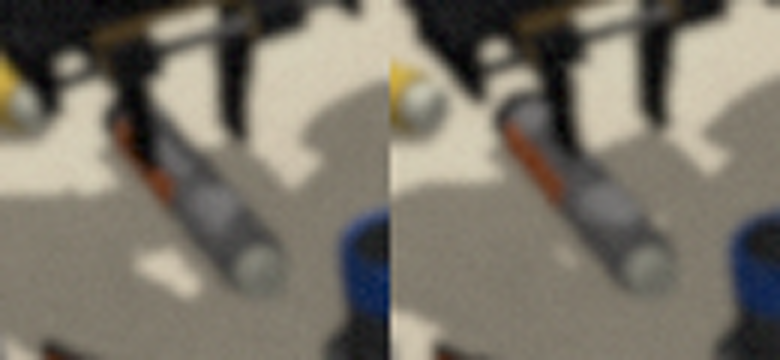

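```bash
python3 - <<'E'
from h import *
im=r.capture("top"); cv2.imwrite("pics/top3.png",im[:,:,::-1]); crop("pics/top3.png",340,130,120,90,6,"pics/c3.png")
y=np.array([-.8955,.445,0])
t=np.array(r.sense()['tcp_pos']);print(t,r.sense()['wrist_force'],r.sense()['moment'])
for sg in(-1,1): print("tip",pj("top",t+[0,0,-.008]+sg*.021*y),pj("top",t+[0,0,.05]+sg*.021*y))
p1=np.array([.5581,-.2663,.0819])
print("at1",[pj("top",p1+[0,0,-.008]+sg*.0435*y) for sg in(-1,1)])
for uv in((251,181.5),(264,176)): 
  for z in(.004,.034): print(uv,z,bp("scene",*uv,z))
E
```

```text
[ 0.54316024 -0.2572611   0.01171728] [0.79193516 0.60111225 0.56874081] [-0.00910723  0.08860306  0.01856877]
tip [399.89031143 186.54069696] [403.80615544 181.28233511]
tip [395.10889788 202.01183388] [398.80370007 197.52322798]
at1 [array([409.99154063, 164.92333437]), array([399.59928221, 198.72009519])]
(251, 181.5) 0.004 [ 0.53134928 -0.29232457  0.004     ]
(251, 181.5) 0.034 [ 0.56334848 -0.26519203  0.034     ]
(264, 176) 0.004 [ 0.48400366 -0.27462573  0.004     ]
(264, 176) 0.034 [ 0.51769373 -0.24812528  0.034     ]
```

View pics/c3.png

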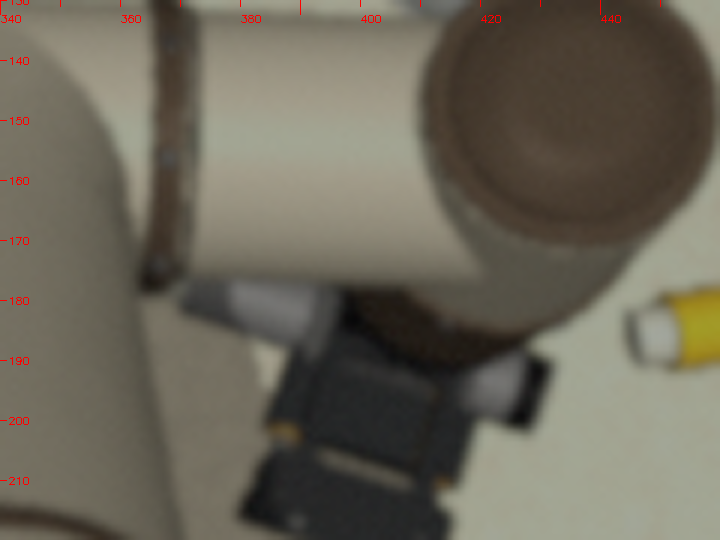

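```bash
python3 - <<'E'
from h import *
y=np.array([-.2635,.9647,0]);t=np.array([.1646,-.6023,.1901])
for sg in(-1,1): print("tip",pj("scene",t+[0,0,-.008]+sg*.0435*y),pj("scene",t+[0,0,.022]+sg*.0435*y))
crop("pics/scene0.png",190,10,100,70,8,"pics/cst.png")
y=np.array([-.8955,.445,0]);t=np.array([.5625,-.2667,.018])
for sg in(-1,1): print("s1 tip",pj("scene",t+[0,0,-.008]+sg*.034*y),pj("scene",t+[0,0,.022]+sg*.034*y))
E
```

```text
tip [230.13787354  70.0628204 ] [229.293319    62.44812136]
tip [251.2156986   72.67797533] [250.59965937  65.01328889]
s1 tip [241.60116308 190.78091423] [240.71709246 183.04854561]
s1 tip [260.93496941 184.00512041] [260.32971053 176.34543715]
```

View pics/cst.png

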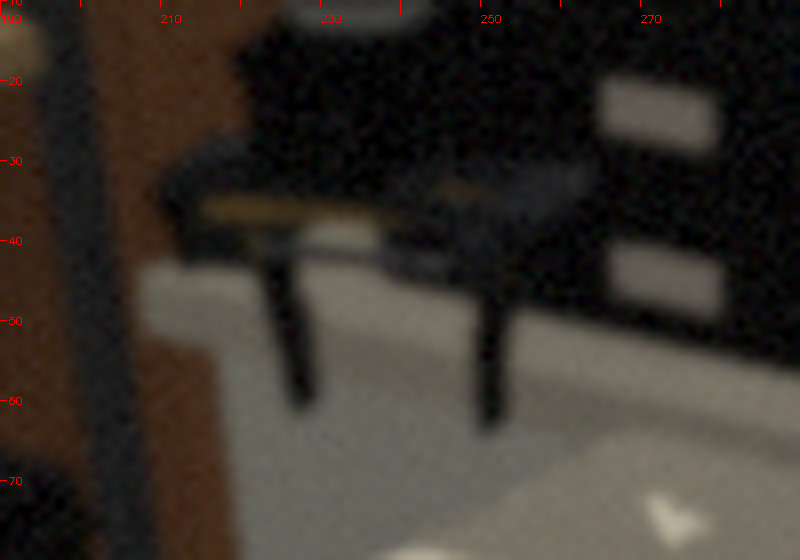

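In pics c3/cs3, both fingertips appear about 25–30 mm higher than "8 mm ahead of TCP". They also passed over the mast without any force: scene tips are at (251,181) and (264,176) where (252,189) and (263,185) were expected. The start picture shows the same offset. So the real tips sit about 25 mm behind the reported TCP, and the mast has not been touched. I'll go back over it and descend lower, checking as I go.

Request:
move_arm(increments=[0,0,0,-0.012,0,0,0.055,0,0,0,-0.012,-0.01,0,0.06,0,0,0,-0.012,-0.019,0,0.06,0,0,0,-0.012,-0.019,0,0.06,0,0,0,-0.012,-0.019,0,0.06,0,0,0,0.0,-0.019,0,0.06,0,0,0,0.012,-0.019,0,0.06,0,0,0,0.015,-0.019,0,0.06,0,0,0,0.015,-0.019,0,0.06])

```text
time_s: 4.52
tcp_pos: [0.5581, -0.2652, -0.0058]
ee_rot: [[-0.005, -0.895, 0.445], [0.001, 0.445, 0.895], [-1.0, 0.005, -0.001]]
wrist_force: [1.2, -0.6, 0.1]
gripper_width: 0.691
```

```bash
python3 - <<'E'
from h import *
print(r.sense()['tcp_pos'],r.sense()['gripper_width']*87)
inc([.5601,-.265,-.018],rot(63.6))
im=r.capture("scene"); cv2.imwrite("pics/s4.png",im[:,:,::-1]); crop("pics/s4.png",200,130,120,90,6,"pics/cs4.png")
E
```

```text
[ 0.55805228 -0.265172   -0.00581298] 60.10577519326265
t 4.52 inc [-0.03 -0.06 -0.28] [ 0.0122 -0.0018  0.0011] dist 0.012 J [-10.4  32.8 -13.3  -0.  -44.3 -16. ] F [ 1.2 -0.6  0.1]
```

View pics/cs4.png

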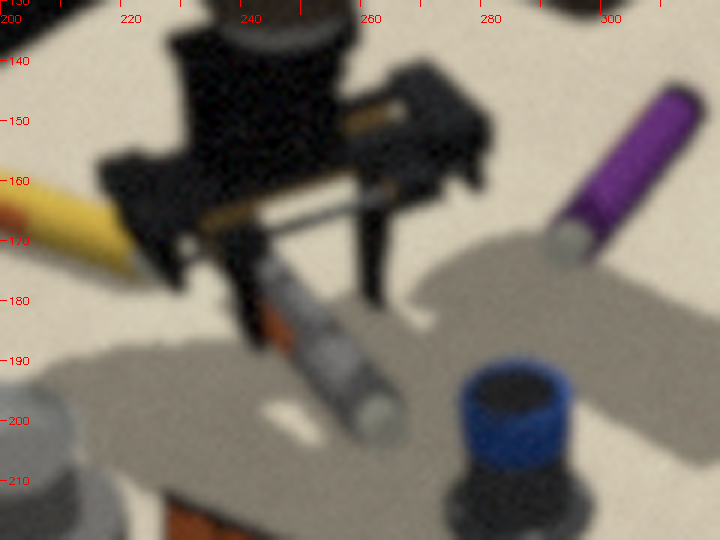

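The left finger is now in front of the mast with its tip at scene (242,187), and the right one is behind it with its tip at (262,181). They straddle properly. I'll descend 12 mm more and narrow.

Request:
move_arm(increments=[0,0,0,0.006,-0.001,0,0.06,0,0,0,0.01,-0.001,0,0.055,0,0,0,0.012,-0.001,0,0.05,0,0,0,0.012,-0.001,0,0.043,0,0,0,0.012,-0.001,0,0.043,0,0,0,0.012,-0.001,0,0.043,0,0,0,0.012,-0.001,0,0.043])

```text
time_s: 5.15
tcp_pos: [0.5612, -0.2662, -0.015]
ee_rot: [[0.001, -0.896, 0.445], [-0.0, 0.445, 0.896], [-1.0, -0.001, 0.0]]
wrist_force: [0.3, 0.4, -0.3]
gripper_width: 0.498
```

```bash
python3 - <<'E'
from h import *
s=r.sense();t=s['tcp_pos'];w=s['gripper_width']*.087
print(t,w)
inc([.5601,-.265,-.018],rot(63.6))
y=np.array([-.8955,.445,0])
for sg in(-1,1): print([pj("scene",[t[0],t[1],z]+sg*(w/2+.004)*y).round(1) for z in(0,.01,.02)])
im=r.capture("scene"); cv2.imwrite("pics/s5.png",im[:,:,::-1]); crop("pics/s5.png",220,150,80,60,10,"pics/cs5.png")
E
```

```text
[ 0.56118188 -0.26619906 -0.01500958] 0.04332294586885564
t 5.15 inc [-0.01  0.01  0.04] [0.003  0.0015 0.0006] dist 0.003 J [-10.5  33.6 -13.4   0.  -43.  -15.9] F [ 0.3  0.4 -0.3]
[array([244.7, 192.3]), array([244.4, 189.8]), array([244.1, 187.2])]
[array([259.2, 187.2]), array([259. , 184.7]), array([258.8, 182.1])]
```

View pics/cs5.png

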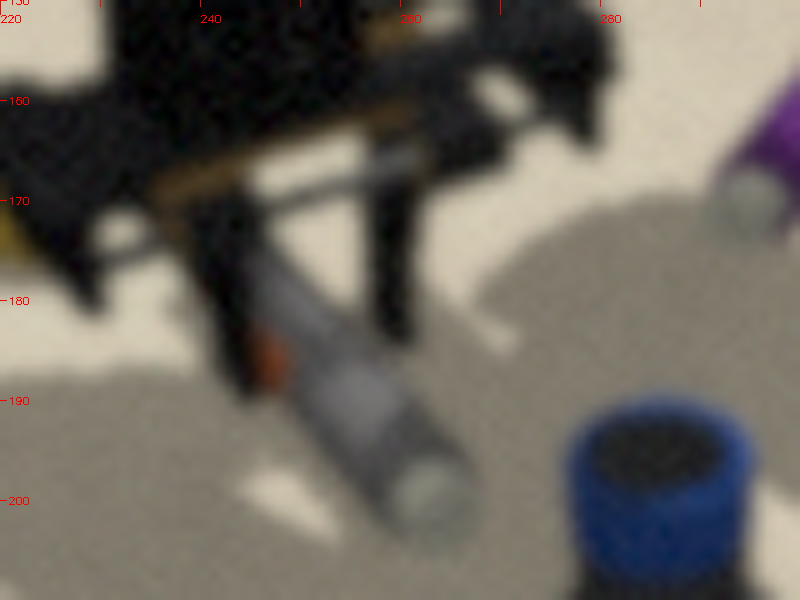

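The tips are now at about z=11 mm, at scene (244,189) and (259,184), straddling the mast. I'll go 3 mm lower and push in tool +y.

Request:
move_arm(increments=[0,0,0,0.003,0.002,0,0.043,0,0,0,0.003,0.005,0,0.043,0,0,0,0.003,0.007,0,0.043,0,0,0,0.003,0.009,0,0.043,0,0,0,0.003,0.011,0,0.043,0,0,0,0.003,0.013,0,0.043,0,0,0,0.003,0.015,0,0.043,0,0,0,0.003,0.017,0,0.043,0,0,0,0.003,0.018,0,0.043,0,0,0,0.003,0.019,0,0.043,0,0,0,0.003,0.019,0,0.043,0,0,0,0.003,0.019,0,0.043])

```text
time_s: 6.2
tcp_pos: [0.5439, -0.2577, -0.0184]
ee_rot: [[-0.0, -0.896, 0.445], [0.0, 0.445, 0.896], [-1.0, 0.0, -0.0]]
wrist_force: [-0.1, 0.0, -0.8]
gripper_width: 0.492
```

```bash
cat > look.py <<'E'
import sys
from h import *
n=sys.argv[1]
s=r.sense();print(s['tcp_pos'].round(4),round(s['gripper_width']*87,1),"F",s['wrist_force'].round(1),"t",round(s['time_s'],2),"J",s['joints'].round(1));
a=[int(q) for q in sys.argv[3:]]
im=r.capture(sys.argv[2]); cv2.imwrite(f"pics/{n}.png",im[:,:,::-1]); crop(f"pics/{n}.png",*a,f"pics/c{n}.png")
E
python3 look.py s6 scene 220 150 80 60 10
```

```text
[ 0.5439 -0.2577 -0.0184] 42.8 F [-0.1  0.  -0.8] t 6.2 J [-10.   32.4 -16.5   0.  -41.1 -16.5]
```

View pics/cs6.png

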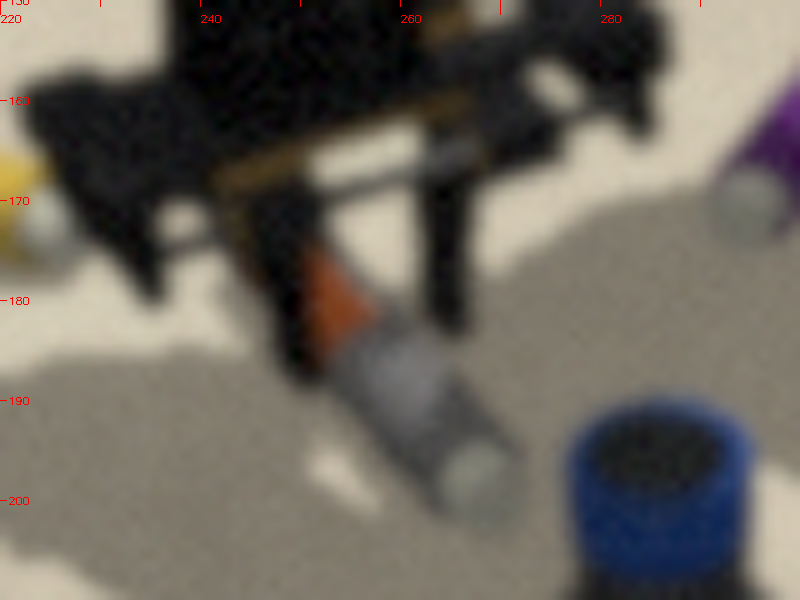

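It rolls: the strip is coming over the top at scene (254,181), and the foot moved from (262,199) to (267,197). I'll push 13 mm more.

Request:
move_arm(increments=[0,0,0,0,0.002,0,0.043,0,0,0,0,0.004,0,0.043,0,0,0,0,0.006,0,0.043,0,0,0,0,0.008,0,0.043,0,0,0,0,0.01,0,0.043,0,0,0,0,0.0115,0,0.043,0,0,0,0,0.0125,0,0.043,0,0,0,0,0.013,0,0.043,0,0,0,0,0.013,0,0.043,0,0,0,0,0.013,0,0.043])

```text
time_s: 7.08
tcp_pos: [0.5323, -0.2519, -0.0183]
ee_rot: [[-0.0, -0.896, 0.445], [-0.0, 0.445, 0.896], [-1.0, 0.0, -0.0]]
wrist_force: [0.1, -0.8, 0.2]
gripper_width: 0.492
```

```bash
python3 look.py s7 scene 220 150 80 60 10; python3 look.py t7 top 350 150 90 70 8
```

```text
[ 0.5323 -0.2519 -0.0183] 42.8 F [ 0.1 -0.8  0.2] t 7.08 J [ -9.6  31.5 -18.4   0.  -40.1 -16.8]
[ 0.5323 -0.2519 -0.0183] 43.1 F [-1.2  0.8 -0.4] t 7.13 J [ -9.6  31.5 -18.4   0.  -40.1 -16.8]
```

View pics/cs7.png

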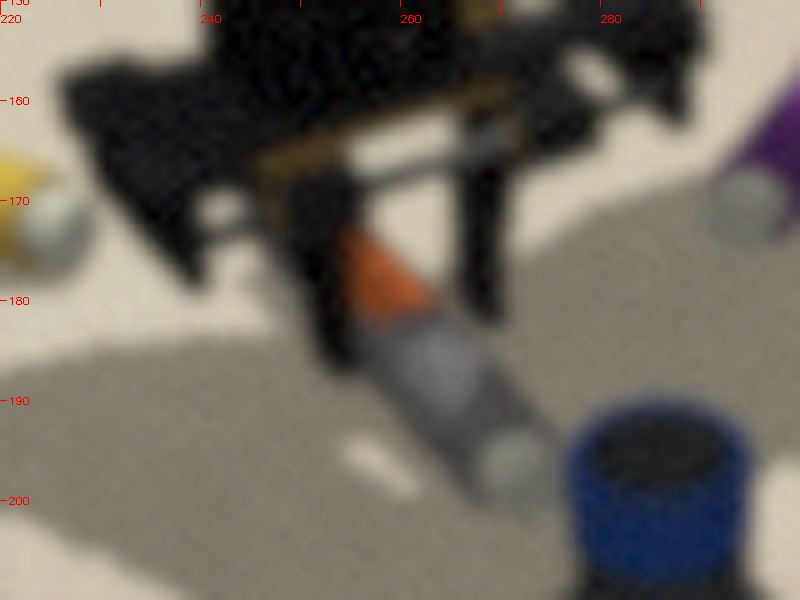

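View pics/ct7.png

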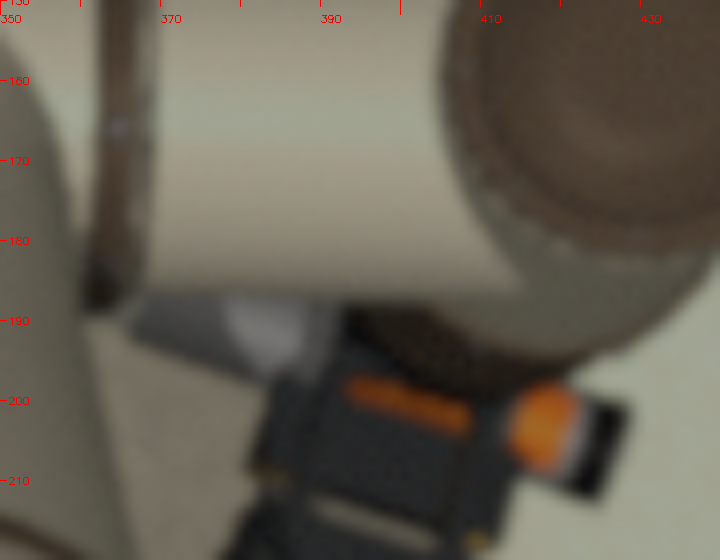

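```bash
python3 - <<'E'
from h import *
crop("pics/t7.png",405,190,30,28,25,"pics/cc7.png")
b0=bp("top",430,195.8,.017)
y=np.array([-.8955,.445,0])
for uv in((427.2,206.3),): print((bp("top",*uv,.017)-b0)@y)
for s in(0.02,.024,.027,.03): print(s,pj("top",b0+s*y))
E
```

```text
0.027758211230295236
0.02 [427.7953529 203.2933327]
0.024 [427.35263783 204.79806845]
0.027 [427.02020914 205.92795394]
0.03 [426.68744355 207.05898453]
```

View pics/cc7.png

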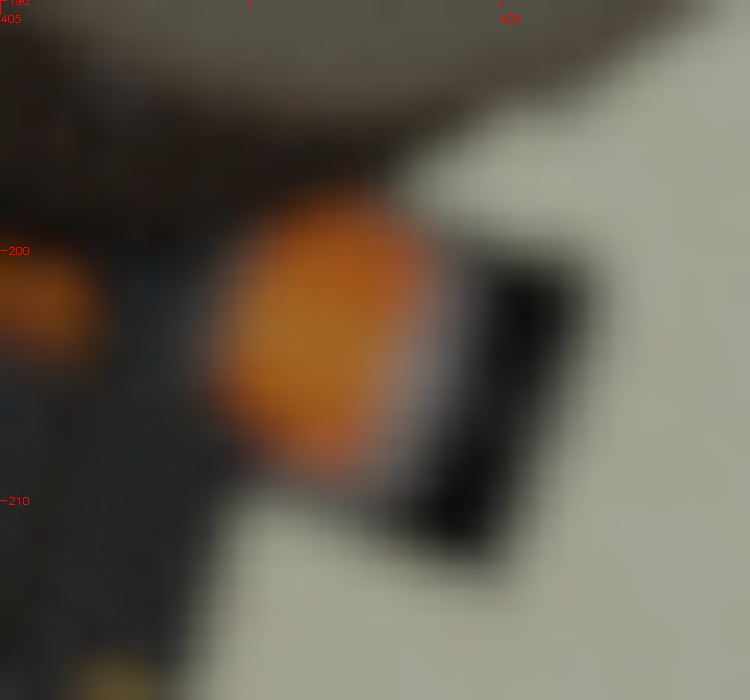

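The strip is centred on top at top (419,204), with a thin grey margin on both edges, and the head has travelled about 27 mm. I'll back off 4 mm so the fingers are centred, close, wait, then lift.

Request:
move_arm(increments=[0,0,0,0,-0.002,0,0.043,0,0,0,0,-0.004,0,0.043,0,0,0,0,-0.004,0,0.04,0,0,0,0,-0.004,0,0.036,0,0,0,0,-0.004,0,0.03,0,0,0,0,-0.004,0,0.02,0,0,0,0,-0.004,0,0.02,0,0,0,0,-0.004,0,0.02])

```text
time_s: 7.85
tcp_pos: [0.5359, -0.2537, -0.0184]
ee_rot: [[0.0, -0.896, 0.445], [0.0, 0.445, 0.896], [-1.0, -0.0, 0.0]]
wrist_force: [0.4, 0.1, -0.9]
gripper_width: 0.383
```

```bash
python3 look.py s8 scene 220 150 80 60 10; python3 look.py t8 top 350 150 90 70 8
```

```text
[ 0.5359 -0.2537 -0.0184] 33.4 F [ 0.4  0.1 -0.9] t 7.85 J [ -9.7  31.8 -17.8  -0.  -40.4 -16.7]
[ 0.5359 -0.2537 -0.0184] 33.1 F [ 0.2  0.1 -1.3] t 7.9 J [ -9.7  31.8 -17.8  -0.  -40.4 -16.7]
```

View pics/cs8.png

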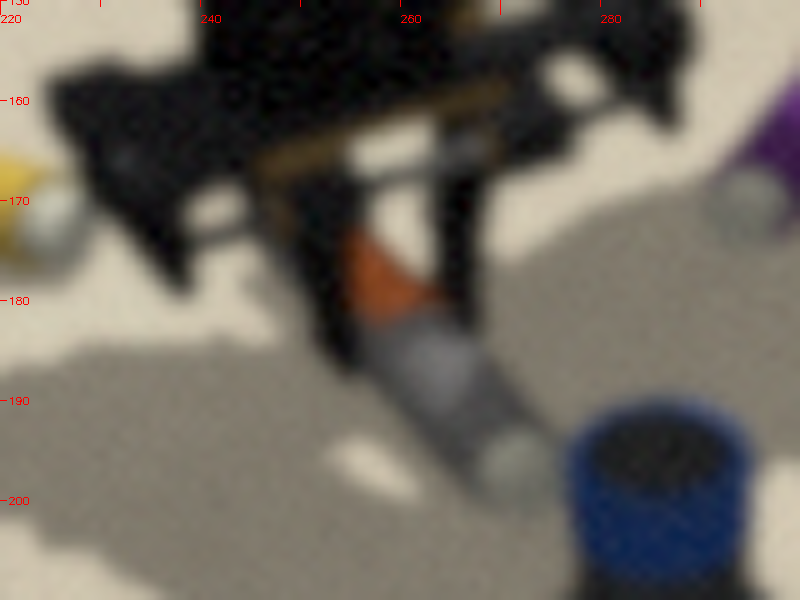

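View pics/ct8.png

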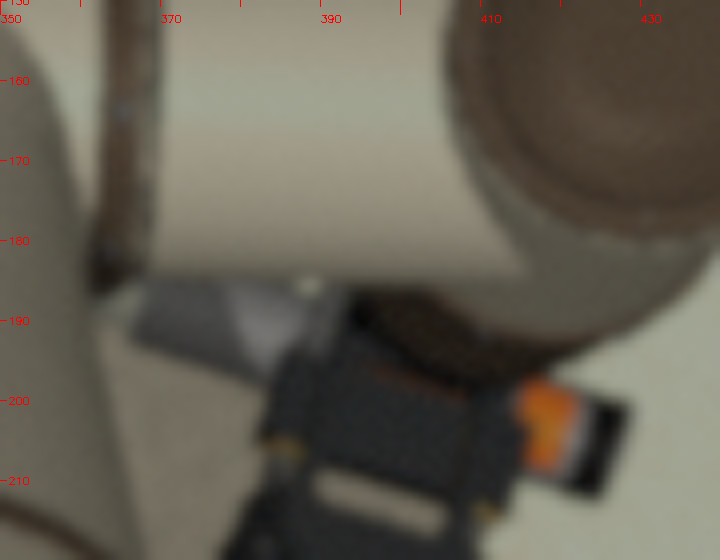

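The mast is gripped (33 mm) with the strip still on top at (417,203) in the top view. I'll lift straight up.

Request:
move_arm(increments=[0,0,0,-0.02,0,0,0.02,0,0,0,-0.05,0,0,0.02,0,0,0,-0.09,0,0,0.02,0,0,0,-0.13,0,0,0.02,0,0,0,-0.17,0,0,0.02,0,0,0,-0.21,0,0,0.02,0,0,0,-0.24,0,0,0.02,0,0,0,-0.24,0,0,0.02])

```text
time_s: 8.62
tcp_pos: [0.5392, -0.2551, 0.2297]
ee_rot: [[0.013, -0.896, 0.444], [-0.005, 0.444, 0.896], [-1.0, -0.014, 0.002]]
wrist_force: [1.1, -0.2, -1.4]
gripper_width: 0.382
```

```bash
python3 look.py s9 scene 200 90 120 80 6; python3 - <<'E'
from h import *
inc([.52,.06,.27],rot(203))
E
```

```text
[ 0.5392 -0.2551  0.2297] 33.2 F [ 1.1 -0.2 -1.4] t 8.62 J [ -9.7  17.4  -0.9   0.2 -70.9 -16.7]
t 8.67 inc [-139.41   -0.47    0.34] [-0.0451  0.155   0.2735] dist 0.318 J [ -9.7  17.6  -1.2   0.  -70.8 -16.7] F [ 0.   0.  -3.7]
```

View pics/cs9.png

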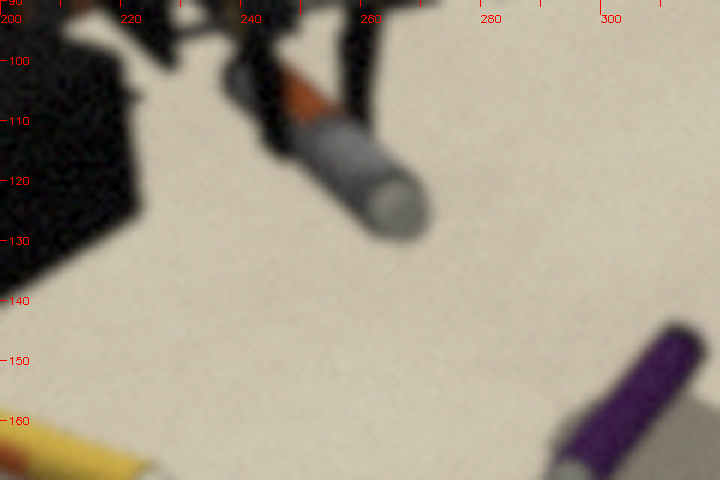

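It is held, with the foot at scene (264,124). Next I'll turn and move towards the orange cup.

Request:
move_arm(increments=[-139.4,0,0,-0.045,0.155,0.273,0.02,-139.4,0,0,-0.045,0.155,0.273,0.02,-139.4,0,0,-0.045,0.155,0.273,0.02,-139.4,0,0,-0.045,0.155,0.273,0.02,-139.4,0,0,-0.045,0.155,0.273,0.02,-139.4,0,0,-0.045,0.155,0.273,0.02,-139.4,0,0,-0.045,0.155,0.273,0.02,-139.4,0,0,-0.045,0.155,0.273,0.02,-139.4,0,0,-0.045,0.155,0.273,0.02,-139.4,0,0,-0.045,0.155,0.273,0.02,-139.4,0,0,-0.045,0.155,0.273,0.02,-139.4,0,0,-0.045,0.155,0.273,0.02])

```text
time_s: 9.67
tcp_pos: [0.5169, 0.0601, 0.2639]
ee_rot: [[-0.005, -0.501, -0.865], [-0.001, -0.865, 0.501], [-1.0, 0.003, 0.004]]
wrist_force: [-0.2, 0.1, -2.6]
gripper_width: 0.383
```

```bash
python3 - <<'E'
from h import *
print(r.sense()['tcp_pos'],r.sense()['gripper_width'])
inc([.52,.06,.27],rot(203))
E
```

```text
[0.51685697 0.0600638  0.26394953] 0.38335736721236874
t 9.67 inc [-53.09   0.32  -0.07] [-0.0061 -0.0015 -0.0027] dist 0.007 J [ 24.5   9.3  -6.6  -0.1 -74.4  35.5] F [-0.2  0.1 -2.6]
```

Request:
move_arm(increments=[-53,0,0,-0.006,0,-0.002,0.02,-53,0,0,-0.006,0,-0.002,0.02,-53,0,0,-0.006,0,-0.002,0.02,-53,0,0,-0.006,0,-0.002,0.02,-53,0,0,-0.006,0,-0.002,0.02,-53,0,0,-0.006,0,-0.002,0.02,-53,0,0,-0.006,0,-0.002,0.02,-53,0,0,-0.006,0,-0.002,0.02])

```text
time_s: 10.33
tcp_pos: [0.5187, 0.0587, 0.2699]
ee_rot: [[-0.005, 0.388, -0.922], [-0.001, -0.922, -0.388], [-1.0, -0.001, 0.005]]
wrist_force: [0.5, -0.3, -2.0]
gripper_width: 0.384
```

Request:
move_arm(increments=[0,30,0,0,0,0,0.02,0,30,0,0,0,0,0.02,0,30,0,0,0,0,0.02,0,30,0,0,0,0,0.02,0,30,0,0,0,0,0.02])

```text
time_s: 10.75
tcp_pos: [0.5123, 0.0558, 0.2652]
ee_rot: [[0.454, 0.382, -0.805], [0.19, -0.924, -0.331], [-0.871, -0.003, -0.492]]
wrist_force: [-1.3, 0.3, -4.8]
gripper_width: 0.381
```

```bash
python3 look.py s10 scene 220 60 200 150 4; python3 - <<'E'
from h import *
R=rot(203)@Ro.from_euler('y',90,degrees=True).as_matrix()
print(R.round(2)); inc([.6,.1,.27],R)
E
```

```text
[0.5123 0.0558 0.2652] 33.1 F [-1.3  0.3 -4.8] t 10.75 J [ 25.1  -6.9 -30.2   1.9 -37.3  86.1]
[[ 0.92  0.39 -0.  ]
 [ 0.39 -0.92 -0.  ]
 [-0.    0.   -1.  ]]
t 10.8 inc [-0.4  60.53 -0.43] [ 0.0444 -0.0075 -0.086 ] dist 0.097 J [ 25.1  -6.8 -30.    1.9 -37.4  86.1] F [-2.   0.  -3.2]
```

View pics/cs10.png

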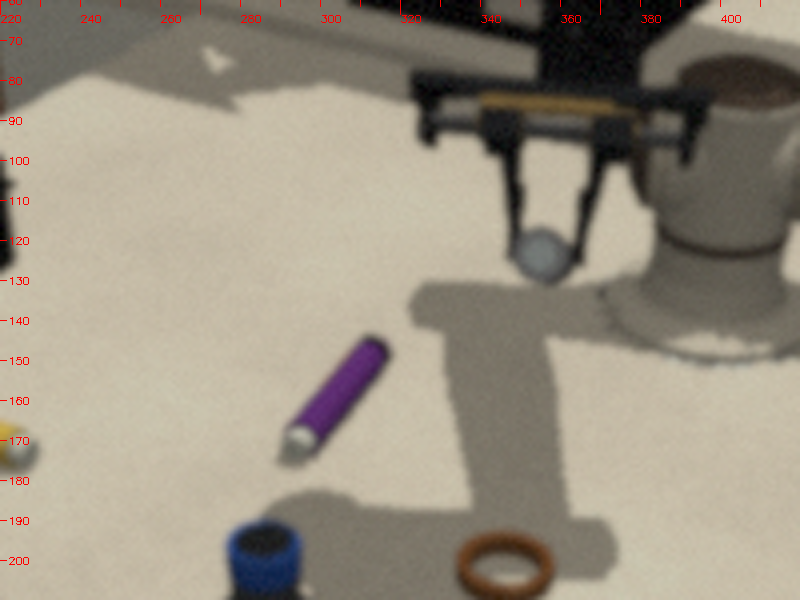

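It is held, and we see the head end at (353,124). I'll fit a planar model to check that the horizontal pose at the cup is within the joint range.

```bash
cat > kin.py <<'E'
import numpy as np
from scipy.optimize import least_squares
D=[((-59.9,22.09,.387,-68.41),(.1646,-.6023,.1901)),((-10.4,31.5,-12.6,-45.9),(.5592,-.2652,.0107)),((-10.5,33.6,-13.4,-43.),(.5612,-.2662,-.015)),((-9.6,31.5,-18.4,-40.1),(.5323,-.2519,-.0183)),((-9.7,17.4,-.9,-70.9),(.5392,-.2551,.2297)),((24.5,9.3,-6.6,-74.4),(.5169,.0601,.2639)),((25.1,-6.9,-30.2,-37.3),(.5123,.0558,.2652)),((-10.,32.4,-16.5,-41.1),(.5439,-.2577,-.0184)),((-12.,23.3,-6.3,-60.4),(.5436,-.2787,.1331))]
def fk(p,j2,j3,j5):
    L2,L3,ph,H,Lt=p; a=np.radians(j2);b=np.radians(j2-j3)+ph;c=np.radians(j2-j3-j5)
    return np.array([L2*np.sin(a)+L3*np.cos(b)+Lt*np.cos(c), H+L2*np.cos(a)-L3*np.sin(b)-Lt*np.sin(c)])
S=[(np.sqrt(q[0]**2+q[1]**2-.159**2),q[2]) for _,q in D]
f=lambda p:np.ravel([fk(p,*j[1:])-s for (j,_),s in zip(D,S)])
best=least_squares(f,[.4,.4,0,.3,.25]);P=best.x
def ik(s,z,pitch,x0=(10,-20)):
    g=lambda x:fk(P,x[0],x[1],x[0]-x[1]-pitch)-[s,z]
    o=least_squares(g,x0); return o.x[0],o.x[1],o.x[0]-o.x[1]-pitch,np.abs(o.fun).max()
if __name__=="__main__":
    print(P,np.abs(best.fun).max())
    for s in(.55,.6,.65,.7,.75,.8):
        for z in(.1,.2,.27): print(s,z,np.round(ik(s,z,0),3))
E
python3 kin.py
```

```text
[0.57347777 0.42136403 0.01288328 0.17553659 0.35621407] 0.0023182587382653552
0.55 0.1 [ 75.953 -72.671 148.624   0.   ]
0.55 0.2 [ 50.562 -74.943 125.505   0.   ]
0.55 0.27 [ 27.14  -71.383  98.524   0.   ]
0.6 0.1 [ 64.903 -65.199 130.102   0.   ]
0.6 0.2 [ 43.044 -66.73  109.774   0.   ]
0.6 0.27 [ 25.924 -64.28   90.204   0.   ]
0.65 0.1 [ 58.801 -58.297 117.097   0.   ]
0.65 0.2 [ 40.036 -59.495  99.53    0.   ]
0.65 0.27 [ 26.331 -57.563  83.894   0.   ]
0.7 0.1 [ 55.371 -51.59  106.961   0.   ]
0.7 0.2 [ 39.033 -52.592  91.624   0.   ]
0.7 0.27 [ 27.551 -50.97   78.521   0.   ]
0.75 0.1 [ 53.597 -44.922  98.519   0.   ]
0.75 0.2 [ 39.164 -45.796  84.96    0.   ]
0.75 0.27 [ 29.267 -44.379  73.646   0.   ]
0.8 0.1 [ 52.941 -38.206  91.147   0.   ]
0.8 0.2 [ 40.031 -38.988  79.019   0.   ]
0.8 0.27 [ 31.328 -37.717  69.045   0.   ]
```

The in-plane horizontal tool is infeasible, because j5 would have to pass its limit. With the tool pointing to the left of the arm plane (j4 towards −90…−110), the model says it fits. For orange I'll use a tool azimuth of 45°, so the wrist stays clear of the blue cup.

```bash
python3 - <<'E'
from h import *
R=rot(225)@Ro.from_euler('y',90,degrees=True).as_matrix()
h=np.array([.7071,.7071,0])
inc(np.array([.6355,.0985,.27])-.03*h,R)
E
```

```text
t 10.8 inc [-12.01  59.69 -20.33] [ 0.0466  0.019  -0.0899] dist 0.103 J [ 25.1  -6.8 -30.    1.9 -37.4  86.1] F [-2.   0.  -3.2]
```

Request:
move_arm(increments=[-12,59.7,-20.3,0.047,0.019,-0.09,0.02,-12,59.7,-20.3,0.047,0.019,-0.09,0.02,-12,59.7,-20.3,0.047,0.019,-0.09,0.02,-12,59.7,-20.3,0.047,0.019,-0.09,0.02,-12,59.7,-20.3,0.047,0.019,-0.09,0.02,-12,59.7,-20.3,0.047,0.019,-0.09,0.02,-12,59.7,-20.3,0.047,0.019,-0.09,0.02,-12,59.7,-20.3,0.047,0.019,-0.09,0.02,-12,59.7,-20.3,0.047,0.019,-0.09,0.02,-12,59.7,-20.3,0.047,0.019,-0.09,0.02,-12,59.7,-20.3,0.047,0.019,-0.09,0.02,-12,59.7,-20.3,0.047,0.019,-0.09,0.02])

```text
time_s: 11.8
tcp_pos: [0.63, 0.0914, 0.3473]
ee_rot: [[0.699, 0.632, -0.335], [0.635, -0.764, -0.117], [-0.33, -0.131, -0.935]]
wrist_force: [-0.4, -0.2, -2.7]
gripper_width: 0.382
```

```bash
python3 look.py s11 scene 260 90 160 140 4; python3 look.py t11 top 200 90 160 140 4; python3 - <<'E'
from h import *
R=rot(225)@Ro.from_euler('y',90,degrees=True).as_matrix()
h=np.array([.7071,.7071,0])
inc(np.array([.6355,.0985,.27])+.0354*h,R)
E
```

```text
[0.63   0.0914 0.3473] 33.2 F [-0.4 -0.2 -2.7] t 11.8 J [-12.6   4.8 -10.9 -77.6 -52.2 177.4]
[0.6308 0.0913 0.3495] 33.1 F [ 0.3 -0.4 -1.2] t 11.85 J [-12.6   4.8 -10.8 -77.7 -52.3 177.4]
t 11.9 inc [-8.21 18.99 -4.13] [0.0672 0.0043 0.0593] dist 0.09 J [-12.6   4.8 -10.9 -77.6 -52.1 177.4] F [ 0.5  0.1 -2.2]
```

View pics/cs11.png

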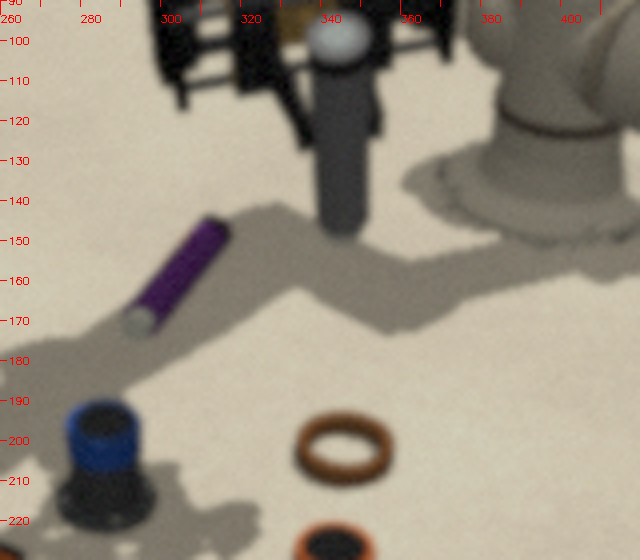

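View pics/ct11.png

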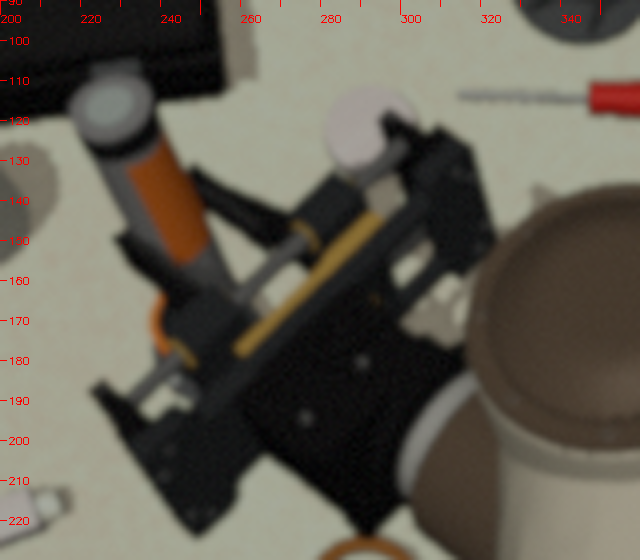

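j6 hit its range limit (177.4), so this side is wrong for this grasp. The other side (tool azimuth −30°, j4 ≈ +95, j6 ≈ 0) fits. I'll go back through tool-down first.

```bash
python3 - <<'E'
from h import *
inc(np.array([.5,.12,.33]),rot(150))
print("bottle",bp("top",196,145,.0), bp("top",180,122,.16),bp("scene",374,292,0))
E
```

```text
t 11.9 inc [ 55.62 -56.86  47.67] [-0.0671 -0.1021  0.057 ] dist 0.135 J [-12.6   4.8 -10.9 -77.6 -52.1 177.4] F [ 0.5  0.1 -2.2]
bottle [0.74420282 0.23706401 0.        ] [0.74573913 0.22871905 0.16      ] [0.73985993 0.24165905 0.        ]
```

Request:
move_arm(increments=[55.6,-56.9,47.7,-0.067,-0.102,0.057,0.02,55.6,-56.9,47.7,-0.067,-0.102,0.057,0.02,55.6,-56.9,47.7,-0.067,-0.102,0.057,0.02,55.6,-56.9,47.7,-0.067,-0.102,0.057,0.02,55.6,-56.9,47.7,-0.067,-0.102,0.057,0.02,55.6,-56.9,47.7,-0.067,-0.102,0.057,0.02,55.6,-56.9,47.7,-0.067,-0.102,0.057,0.02,55.6,-56.9,47.7,-0.067,-0.102,0.057,0.02,55.6,-56.9,47.7,-0.067,-0.102,0.057,0.02,55.6,-56.9,47.7,-0.067,-0.102,0.057,0.02,55.6,-56.9,47.7,-0.067,-0.102,0.057,0.02,55.6,-56.9,47.7,-0.067,-0.102,0.057,0.02])

```text
time_s: 12.9
tcp_pos: [0.4972, 0.1212, 0.3292]
ee_rot: [[0.471, 0.058, -0.88], [0.254, -0.964, 0.072], [-0.845, -0.258, -0.469]]
wrist_force: [-0.6, 0.0, -2.5]
gripper_width: 0.381
```

```bash
python3 - <<'E'
from h import *
print(r.sense()['ee_rot'].round(2),r.sense()['tcp_pos'],r.sense()['gripper_width'])
inc(np.array([.5,.12,.33]),rot(150))
E
```

```text
[[ 0.47  0.06 -0.88]
 [ 0.25 -0.96  0.07]
 [-0.84 -0.26 -0.47]] [0.49719252 0.12119    0.32923694] 0.3809996304771944
t 12.9 inc [ 28.77 -23.69  22.56] [ 0.0004  0.0011 -0.0029] dist 0.003 J [ 33.9 -11.2 -26.6   4.4 -42.5  53.3] F [-0.6  0.  -2.5]
```

```bash
python3 - <<'E'
from h import *
R=rot(150)@Ro.from_euler('y',90,degrees=True).as_matrix(); print(R.round(2))
h=R[:,0]
inc(np.array([.6355,.0985,.27])+.0*h,R)
E
```

```text
[[ 0.87 -0.5  -0.  ]
 [-0.5  -0.87  0.  ]
 [-0.    0.   -1.  ]]
t 12.9 inc [ 4.6  63.18 38.01] [ 0.1094  0.0452 -0.0956] dist 0.152 J [ 33.9 -11.2 -26.6   4.4 -42.5  53.3] F [-0.6  0.  -2.5]
```

Request:
move_arm(increments=[4.6,63.2,38,0.109,0.045,-0.096,0.02,4.6,63.2,38,0.109,0.045,-0.096,0.02,4.6,63.2,38,0.109,0.045,-0.096,0.02,4.6,63.2,38,0.109,0.045,-0.096,0.02,4.6,63.2,38,0.109,0.045,-0.096,0.02,4.6,63.2,38,0.109,0.045,-0.096,0.02,4.6,63.2,38,0.109,0.045,-0.096,0.02,4.6,63.2,38,0.109,0.045,-0.096,0.02,4.6,63.2,38,0.109,0.045,-0.096,0.02,4.6,63.2,38,0.109,0.045,-0.096,0.02,4.6,63.2,38,0.109,0.045,-0.096,0.02,4.6,63.2,38,0.109,0.045,-0.096,0.02])

```text
time_s: 13.9
tcp_pos: [0.633, 0.109, 0.2868]
ee_rot: [[0.831, -0.354, -0.43], [-0.319, -0.935, 0.152], [-0.456, 0.011, -0.89]]
wrist_force: [1.9, -1.3, -4.6]
gripper_width: 0.382
```

```bash
python3 - <<'E'
from h import *
print(r.sense()['ee_rot'].round(2),r.sense()['tcp_pos'],r.sense()['gripper_width'])
R=rot(150)@Ro.from_euler('y',90,degrees=True).as_matrix()
inc(np.array([.6355,.0985,.27])+.0*R[:,0],R)
E
```

```text
[[ 0.83 -0.35 -0.43]
 [-0.32 -0.94  0.15]
 [-0.46  0.01 -0.89]] [0.63302474 0.10901561 0.28681272] 0.38176137282073436
t 13.9 inc [ 2.83 27.03  8.96] [0.0131 0.0088 0.0123] dist 0.02 J [ 21.4   6.3 -51.4 117.5 -42.6 -57.1] F [ 1.9 -1.3 -4.6]
```

```bash
python3 - <<'E'
from h import *
s=r.sense(); np.savez("d_cur.npz",J=s['joints'],p=s['tcp_pos'],R=s['ee_rot'])
E
cat > kin2.py <<'E'
import numpy as np
from scipy.optimize import least_squares
from scipy.spatial.transform import Rotation as Ro
c=np.load("d_cur.npz")
D=[((-59.896,22.087,.387,-.024,-68.41,-14.817),(.1646,-.6023,.1901)),((-10.4,31.5,-12.6,0,-45.9,-16),(.5592,-.2652,.0107)),((-10.5,33.6,-13.4,0,-43.,-15.9),(.5612,-.2662,-.015)),((-9.6,31.5,-18.4,0,-40.1,-16.8),(.5323,-.2519,-.0183)),((24.5,9.3,-6.6,-.1,-74.4,35.5),(.5169,.0601,.2639)),((25.1,-6.9,-30.2,1.9,-37.3,86.1),(.5123,.0558,.2652)),((-12.6,4.8,-10.9,-77.6,-52.2,177.4),(.6303,.0913,.3485)),((33.9,-11.2,-26.6,4.4,-42.5,53.3),(.4972,.1212,.3292)),(c['J'],c['p'])]
def rx(a):return Ro.from_euler('x',a,degrees=True).as_matrix()
def ry(a):return Ro.from_euler('y',a,degrees=True).as_matrix()
def rz(a):return Ro.from_euler('z',a,degrees=True).as_matrix()
def fk(P,J,s4=1,s6=-1):
    L2,L3,L3z,H,Lt,d1,ey,ez,a5=P; j1,j2,j3,j4,j5,j6=J
    A=rz(j1); U=A@ry(j2); F=A@ry(j2-j3); W=F@rx(s4*j4); T=W@ry(-j5); E=T@rx(s6*j6)
    p=np.array([0,0,H])+A@[0,d1,0]+U@[0,0,L2]+F@[L3,0,L3z]+W@[0,ey,ez]+T@[Lt,0,a5]
    return p,E
R0=None
if __name__=="__main__":
  for s4 in(1,-1):
    for s6 in(1,-1):
      f=lambda P:np.ravel([fk(P,j,s4,s6)[0]-q for j,q in D])
      o=least_squares(f,[.57,.42,0,.18,.35,-.159,0,0,0]);print(s4,s6,o.x.round(4),np.abs(o.fun).max().round(4))
      E=fk(o.x,c['J'],s4,s6)[1]; E0=np.array([[-6.21410439e-04, -2.63508671e-01,  9.64656827e-01],[1.85903279e-03,  9.64655042e-01,  2.63509381e-01],[-9.99998079e-01,  1.95707615e-03, -1.09575454e-04]])
      C=fk(o.x,D[0][0],s4,s6)[1].T@E0; print("ori err",np.degrees(np.linalg.norm(Ro.from_matrix((E@C).T@c['R']).as_rotvec())))
E
python3 kin2.py
```

```text
1 1 [ 0.1788  0.3958  0.3296 -0.0242 -0.0785 -0.1078 -0.0104 -0.1423  0.1019] 0.3287
ori err 168.75065803467305
1 -1 [ 0.1788  0.3958  0.3296 -0.0242 -0.0785 -0.1078 -0.0104 -0.1423  0.1019] 0.3287
ori err 124.9505985033134
-1 1 [ 5.646e-01  4.213e-01  1.000e-04  1.612e-01  3.382e-01 -1.000e-04
 -1.597e-01 -5.000e-04  8.000e-04] 0.0004
ori err 84.64850421963025
-1 -1 [ 5.646e-01  4.213e-01  1.000e-04  1.612e-01  3.382e-01 -1.000e-04
 -1.597e-01 -5.000e-04  8.000e-04] 0.0004
ori err 0.0003929977702730257
```

The model now fits to 0.4 mm and 0.0004°: there is a 160 mm lateral wrist offset after j4. I'll scan the IK for feasible azimuths.

```bash
cat > ikm.py <<'E'
from kin2 import *
P=[.5646,.4213,.0001,.1612,.3382,-.0001,-.1597,-.0005,.0008]
E0=np.array([[-6.21410439e-04, -2.63508671e-01,  9.64656827e-01],[1.85903279e-03,  9.64655042e-01,  2.63509381e-01],[-9.99998079e-01,  1.95707615e-03, -1.09575454e-04]])
C=fk(P,D[0][0],-1,-1)[1].T@E0
C=np.round(C)
LO=np.array([-179.83,-69.29,-61.27,-181.25,-171.15,-177.46])+1;HI=np.array([179.83,118.12,80.66,117.63,-9.14,177.46])-1
def FK(J): p,E=fk(P,J,-1,-1); return p,E@C
def IK(p,R,seed):
    def g(J):
        q,E=FK(J); return np.r_[(q-p)*10,Ro.from_matrix(E.T@R).as_rotvec()]
    o=least_squares(g,np.clip(seed,LO+.1,HI-.1),bounds=(LO,HI),xtol=1e-10,max_nfev=80); return o.x,np.abs(o.fun).max()
def rot(yaw):
    a=np.radians(yaw); z=np.array([np.cos(a),np.sin(a),0]); x=np.array([0,0,-1.]); return np.stack([x,np.cross(z,x),z],1)
def up(az,sgn): # sgn=-1: head along -z ; +1: head along +z
    return rot(az+180)@ry(90) if sgn<0 else rot(az)@ry(-90)
E
cat > scan.py <<'E'
from ikm import *
rng=np.random.default_rng(0)
print("C\n",C)
cup=dict(o=np.array([.6355,.0985,0]),b=np.array([.602,-.1045,0]))
for k,sg,zs,off in(("o",-1,(.103,.3),.035),("b",1,(.115,.3),.035)):
  for az in range(-180,180,15):
    R=up(az,sg);h=R[:,0]; res=[]
    for z in zs:
      best=None
      for t in range(10):
        J,e=IK(cup[k]+off*h+[0,0,z],R,LO+(HI-LO)*rng.random(6)*[.5,.6,.9,1,1,1]+[45,30,0,0,0,0])
        if e<1e-4: best=J;break
      res.append(None if best is None else best.round(0))
    if res[0] is not None: print(k,az,*res)
E
time python3 scan.py
```

```text
C
 [[ 1. -0. -0.]
 [ 0. -0.  1.]
 [-0. -1. -0.]]
o -180 [  12.   76.   65.  -49. -164. -138.] None
o -165 [  20.   77.   57.  -15. -159. -104.] None
o -150 [  25.   75.   44.    9. -148.  -82.] [  25.   64.   45.   14. -160.  -77.]
o -135 [  30.   72.   31.   23. -136.  -73.] [  29.   60.   30.   30. -147.  -64.]
o -120 [  34.   68.   17.   33. -125.  -70.] [  33.   55.   17.   40. -134.  -60.]
o -105 [  37.   63.    3.   42. -113.  -71.] [  36.   50.    3.   48. -122.  -59.]
o -90 [  40.   59.  -11.   52. -103.  -74.] [  39.   44.  -10.   57. -111.  -61.]
o -75 [ 41.  54. -25.  64. -95. -80.] [  40.   38.  -24.   67. -102.  -64.]
o -60 [ 39.  50. -38.  81. -90. -89.] [ 39.  33. -36.  82. -93. -69.]
o -45 [ 33.  48. -49. 102. -91. -97.] [ 33.  27. -47. 101. -87. -75.]
o 0 [ -10.   53.  -53. -169. -105.  -87.] [ -10.   18.  -49. -169.  -67.  -94.]
o 15 [ -19.   51.  -43. -146.  -94.  -88.] [ -18.   16.  -39. -142.  -61. -111.]
o 30 [ -23.   48.  -32. -127.  -84.  -98.] [ -21.   18.  -28. -121.  -64. -127.]
o 45 [ -23.   46.  -21. -111.  -82. -111.] [ -21.   21.  -18. -106.  -72. -138.
[... 1646 characters left out ...]
. -94. -88.  57.] [-40.  26.  -9. -93. -86.  35.]
b 60 [-38.  48.  -0. -84. -95.  49.] [-38.  31.   2. -86. -97.  30.]
b 75 [ -34.   52.   10.  -77. -104.   43.] [ -35.   36.   12.  -82. -108.   25.]
b 90 [ -30.   56.   21.  -72. -114.   39.] [ -32.   42.   23.  -79. -120.   21.]
b 105 [ -26.   60.   31.  -67. -125.   36.] [ -28.   47.   34.  -78. -132.   18.]
b 120 [ -21.   63.   40.  -64. -136.   35.] [ -24.   51.   44.  -79. -143.   13.]
b 135 [ -16.   67.   48.  -59. -146.   36.] [ -20.   55.   52.  -83. -155.    8.]
b 150 [ -10.   70.   53.  -51. -154.   42.] [ -17.   58.   58.  -91. -167.   -1.]
b 165 [  -3.   72.   52.  -32. -157.   60.] None
real	0m32.191s
user	0m25.995s
sys	0m0.283s
```

```bash
cat > pathchk.py <<'E'
from ikm import *
from scipy.spatial.transform import Slerp
def chk(J0,p1,R1,n=8,verbose=True):
    p0,R0=FK(J0); J=np.array(J0,float); S=Slerp([0,1],Ro.from_matrix([R0,R1])); ok=True
    for t in np.linspace(0,1,n+1)[1:]:
        J,e=IK(p0+t*(p1-p0),S(t).as_matrix(),J); ok&=e<1e-3
        if verbose: print(round(t,2),J.round(1),round(e,4))
    return J,ok
def wr(J):
    j1,j2,j3,j4,j5,j6=J; A=rz(j1);F=A@ry(j2-j3);W=F@rx(-j4)
    a=np.array([0,0,P[3]])+A@ry(j2)@[0,0,P[0]]; b=a+F@[P[1],0,0]; return a.round(3),b.round(3),(b+W@[0,P[6],0]).round(3)
E
python3 - <<'E'
from pathchk import *
J0=np.array(c['J'])
for az in(-50,-60):
    R=up(az,-1);h=R[:,0];print(az)
    J,ok=chk(J0,np.array([.6355,.0985,.28])+.035*h,R)
    J,ok=chk(J,np.array([.6355,.0985,.103])+.035*h,R,3); print("elbow,forearm end,wrist",wr(J))
E
python3 - <<'E'
from h import *
import ikm
R=ikm.up(-55,-1); h=R[:,0]; inc(np.array([.6355,.0985,.28])+.035*h,R)
E
```

```text
-50
0.12 [ 24.3   8.9 -51.7 115.  -49.9 -59.5] 0.0
0.25 [ 27.   11.7 -51.7 112.3 -56.8 -61.8] 0.0
0.38 [ 29.3  14.7 -51.3 109.4 -63.2 -64.2] 0.0
0.5 [ 31.3  17.9 -50.5 106.4 -69.1 -66.6] 0.0
0.62 [ 32.9  21.1 -49.5 103.4 -74.6 -68.9] 0.0
0.75 [ 34.2  24.3 -48.1 100.3 -79.7 -71.1] 0.0
0.88 [ 35.2  27.5 -46.4  97.2 -84.5 -73.2] 0.0
1.0 [ 35.8  30.7 -44.4  94.1 -88.9 -75.1] 0.0
0.33 [ 35.7  36.2 -45.7  94.2 -89.4 -82. ] 0.0
0.67 [ 35.7  42.2 -46.1  94.3 -89.9 -88.4] 0.0
1.0 [ 35.7  48.5 -45.7  94.3 -90.3 -94.2] 0.0
elbow,forearm end,wrist (array([0.343, 0.247, 0.536]), array([0.318, 0.229, 0.115]), array([0.44 , 0.331, 0.104]))
-60
0.12 [ 26.    9.4 -51.4 111.9 -51.3 -58.6] 0.0
0.25 [ 29.8  12.7 -50.7 106.9 -59.  -60.4] 0.0
0.38 [ 32.9  16.2 -49.5 102.1 -66.  -62.4] 0.0
0.5 [ 35.3  19.8 -47.8  97.5 -72.3 -64.4] 0.0
0.62 [ 37.   23.4 -45.7  93.1 -78.1 -66.3] 0.0
0.75 [ 38.2  27.1 -43.1  89.  -83.3 -68.1] 0.0
0.88 [ 38.9  30.7 -40.2  85.1 -88.2 -69.8] 0.0
1.0 [ 39.   34.2 -36.9  81.4 -92.9 -71.3] 0.0
0.33 [ 39.1  39.2 -38.2  81.1 -92.  -77.6] 0.0
0.67 [ 39.2  44.7 -38.6  80.9 -91.1 -83.3] 0.0
1.0 [ 39.2  50.4 -38.2  80.8 -90.2 -88.6] 0.0
elbow,forearm end,wrist (array([0.337, 0.275, 0.521]), array([0.345, 0.282, 0.1  ]), array([0.483, 0.362, 0.104]))
t 13.9 inc [ 8.74 26.13 33.49] [ 0.0344  0.0286 -0.0096] dist 0.046 J [ 21.4   6.3 -51.4 117.5 -42.6 -57.1] F [ 1.9 -1.3 -4.6]
```

Request:
move_arm(increments=[8.7,26.1,33.5,0.034,0.029,-0.01,0.02,8.7,26.1,33.5,0.034,0.029,-0.01,0.02,8.7,26.1,33.5,0.034,0.029,-0.01,0.02,8.7,26.1,33.5,0.034,0.029,-0.01,0.02,8.7,26.1,33.5,0.034,0.029,-0.01,0.02,8.7,26.1,33.5,0.034,0.029,-0.01,0.02,8.7,26.1,33.5,0.034,0.029,-0.01,0.02,8.7,26.1,33.5,0.034,0.029,-0.01,0.02,8.7,26.1,33.5,0.034,0.029,-0.01,0.02])

```text
time_s: 14.65
tcp_pos: [0.6558, 0.0698, 0.2794]
ee_rot: [[0.576, -0.818, -0.007], [-0.818, -0.576, -0.0], [-0.004, 0.006, -1.0]]
wrist_force: [-0.4, -1.1, -1.6]
gripper_width: 0.382
```

```bash
python3 look.py s12 scene 280 90 130 170 4; python3 look.py t12 top 200 90 110 110 6; python3 - <<'E'
from h import *
import ikm
R=ikm.up(-55,-1); h=R[:,0]; inc(np.array([.6355,.0985,.28])+.035*h,R)
E
```

```text
[0.6558 0.0698 0.2794] 33.2 F [-0.4 -1.1 -1.6] t 14.65 J [ 37.5  32.3 -40.9  87.6 -90.5 -72.8]
[0.6555 0.0689 0.2809] 33.3 F [-0.  -0.4 -1.9] t 14.7 J [ 37.5  32.1 -40.9  87.6 -90.5 -72.8]
t 14.75 inc [0.14 0.2  0.05] [-0.001  -0.0011  0.0019] dist 0.002 J [ 37.5  32.  -40.9  87.6 -90.5 -72.8] F [ 0.8 -0.7 -2.3]
```

View pics/cs12.png

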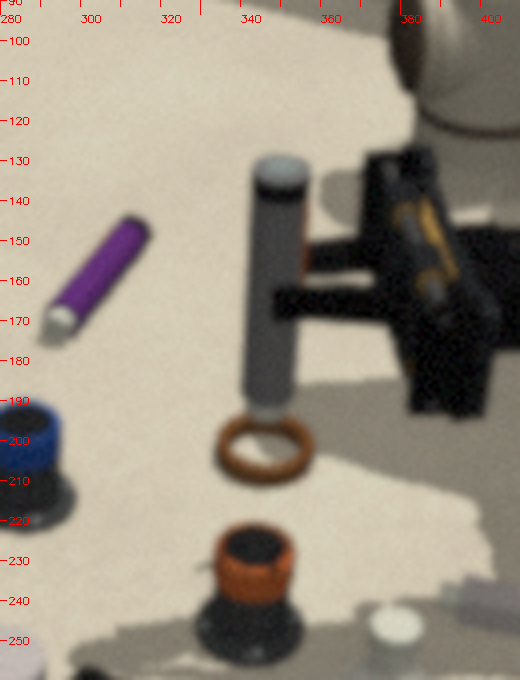

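View pics/ct12.png

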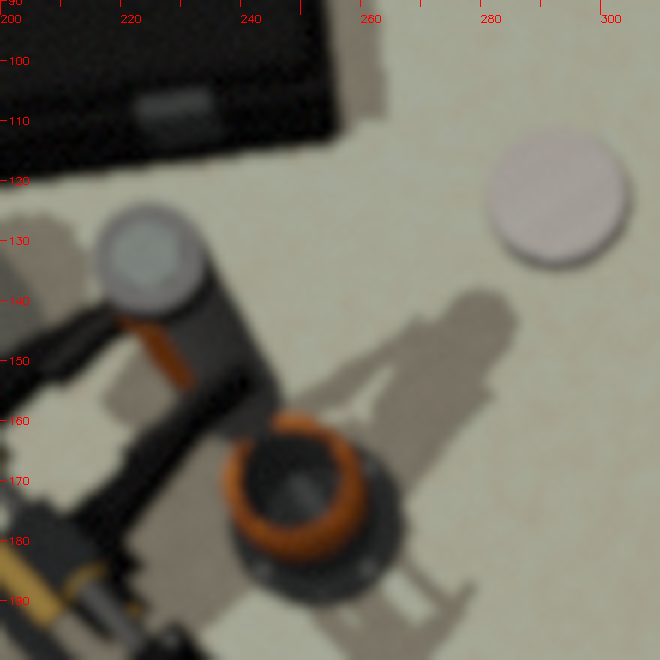

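```bash
cat >> h.py <<'E'
def tri(ut,us):
    K,R,t=cal("top");A=K@np.c_[R,t];K,R,t=cal("scene");B=K@np.c_[R,t]
    X=cv2.triangulatePoints(A,B,np.array(ut,float).reshape(2,1),np.array(us,float).reshape(2,1)).ravel();X=X[:3]/X[3]
    print("tri",X.round(4),"reproj",pj("top",X).round(1),pj("scene",X).round(1)); return X
E
python3 - <<'E'
from h import *
crop("pics/s12.png",325,120,50,90,8,"pics/d1.png")
crop("pics/t12.png",208,115,60,75,10,"pics/d2.png")
h=np.array([.5736,-.8192,0]);a=np.array(r.sense()['tcp_pos'])-.035*h
print("axis pred",a,"head",pj("scene",a+[0,0,.077]),pj("top",a+[0,0,.077]),"foot",pj("scene",a-[0,0,.093]),pj("top",a-[0,0,.093]))
tri((224.5,132),(346.5,133))
# orange cup
tri((249,171),(343,226.5)); 
E
```

```text
axis pred [0.63516723 0.09707959 0.28187969] head [350.09786603 129.67416062] [223.66599602 130.71395214] foot [345.80702041 190.26737288] [240.83552061 157.50661271]
tri [0.6375 0.0942 0.3503] reproj [226.2 130.9] [348.2 133.1]
tri [0.6367 0.098  0.0701] reproj [249.3 170.8] [343.3 226.5]
```

View pics/d1.png

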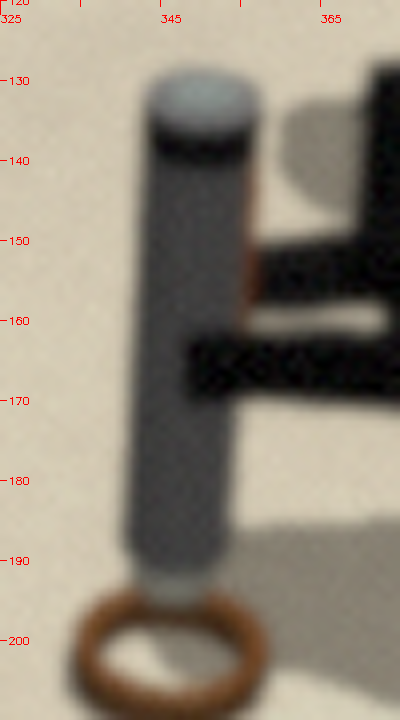

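View pics/d2.png

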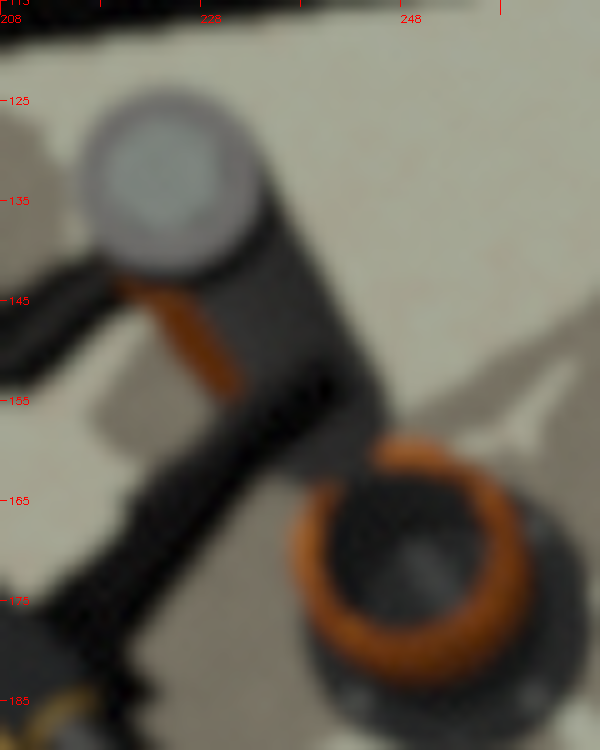

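```bash
python3 - <<'E'
from h import *
im=cv2.cvtColor(cv2.imread("pics/scene0.png"),cv2.COLOR_BGR2HSV)
crop("pics/scene0.png",325,212,40,45,16,"pics/d3.png")
crop("pics/scene0.png",268,184,36,42,16,"pics/d4.png")
X=tri((224.8,132.6),(350,132.6)); print(bp("top",224.8,132.6,.348),bp("scene",350,132.6,.348))
print(bp("scene",346.5,194.3,.179))
for uv in((343.2,226.3),): print("cup",bp("scene",*uv,.075))
print("pred rims", pj("scene",[.6355,.0985,.075]),pj("scene",[.602,-.1045,.075]))
print(r.sense()['tcp_pos'])
E
```

```text
tri [0.6343 0.0969 0.351 ] reproj [224.8 132.6] [350.  132.6]
[0.6355014  0.09736227 0.348     ] [0.62951406 0.09470916 0.348     ]
[0.63714181 0.10067915 0.179     ]
cup [0.64111742 0.09970096 0.075     ]
pred rims [343.78805637 224.93281597] [286.62570353 193.85566244]
[0.65524323 0.06840759 0.28187969]
```

View pics/d3.png

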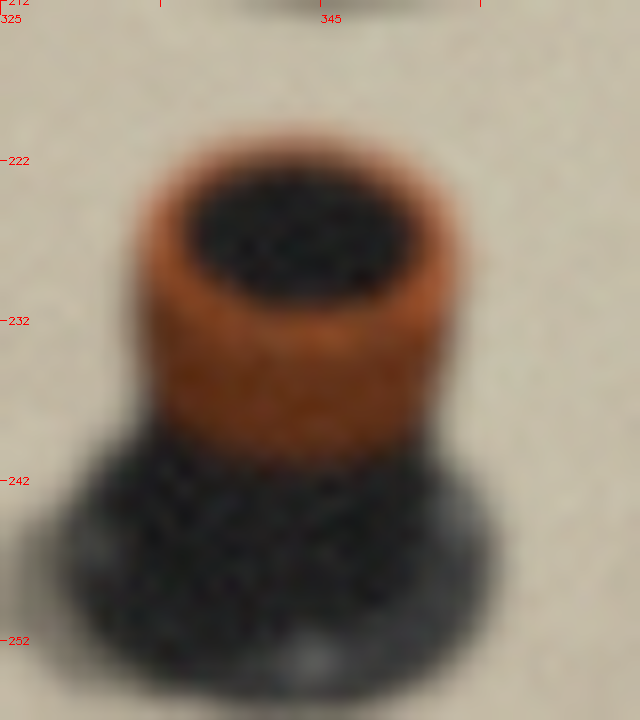

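View pics/d4.png

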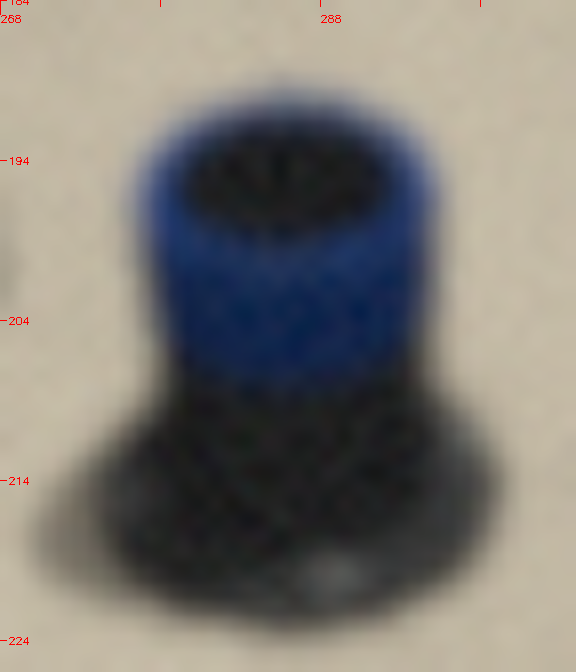

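The mast hangs vertical: head face at top (224.8,132.6) and scene (350,132.6), foot at scene (346.5,194), so the foot is about 101 mm below the TCP. Cup rims are at scene (343.9,226.4) and (286,195.3); both sit 1.4 px lower than the top view predicts, which is a common camera bias. I'll lower to just above the floor.

```bash
python3 - <<'E'
from h import *
import ikm
R=ikm.up(-55,-1); h=R[:,0]; t=np.array([.637,.0983,.175])+.035*h; inc(t,R)
E
```

```text
t 14.75 inc [0.14 0.2  0.05] [ 0.0004 -0.0025  0.1069] dist 0.107 J [ 37.5  32.  -40.9  87.6 -90.5 -72.8] F [ 0.8 -0.7 -2.3]
```

Request:
move_arm(increments=[0,0,0,0.0,-0.002,0.03,0.02,0,0,0,0.0,-0.002,0.06,0.02,0,0,0,0.0,-0.002,0.085,0.02,0,0,0,0.0,-0.002,0.1,0.02,0,0,0,0.0,-0.002,0.1,0.02,0,0,0,0.0,-0.002,0.1,0.02])

```text
time_s: 15.25
tcp_pos: [0.6568, 0.0695, 0.1826]
ee_rot: [[0.574, -0.819, -0.003], [-0.819, -0.574, 0.001], [-0.002, 0.002, -1.0]]
wrist_force: [1.0, 0.3, -1.6]
gripper_width: 0.38
```

```bash
python3 look.py s13 scene 315 150 60 100 7; python3 look.py t13 top 210 120 60 70 9; python3 - <<'E'
from h import *
import ikm
R=ikm.up(-55,-1); h=R[:,0]; t=np.array([.637,.0983,.113])+.035*h; inc(t,R)
E
```

```text
[0.6568 0.0695 0.1826] 33.1 F [ 1.   0.3 -1.6] t 15.25 J [ 37.5  41.3 -42.3  87.5 -90.1 -83.5]
[0.657  0.0697 0.1833] 33.3 F [-0.6 -0.1 -2. ] t 15.3 J [ 37.5  41.3 -42.3  87.5 -90.2 -83.5]
t 15.35 inc [-0.01  0.13  0.  ] [0.0004 0.0001 0.0705] dist 0.071 J [ 37.5  41.2 -42.3  87.5 -90.2 -83.5] F [ 0.6 -0.2 -2.1]
```

View pics/cs13.png

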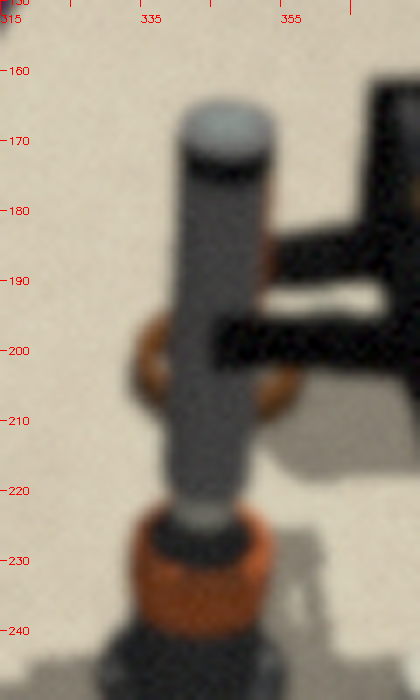

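View pics/ct13.png

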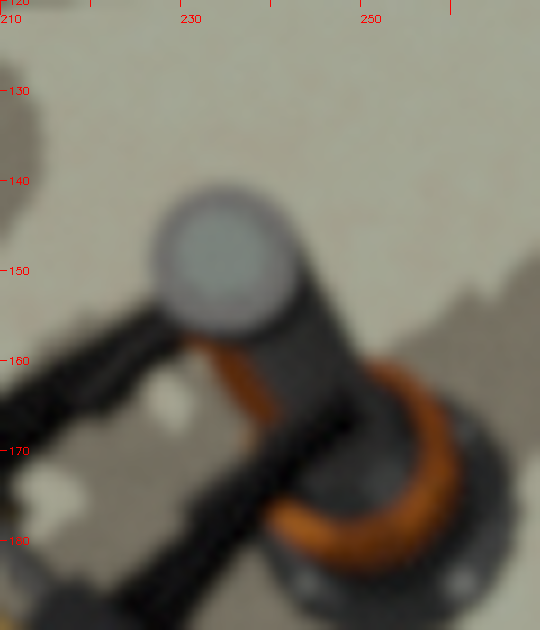

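The foot is centred over the opening (scene (343.5,224)). I'll lower in steps.

Request:
move_arm(increments=[0,0,0,0,0,0.01,0.02,0,0,0,0,0,0.02,0.02,0,0,0,0,0,0.03,0.02,0,0,0,0,0,0.04,0.02,0,0,0,0,0,0.05,0.02,0,0,0,0,0,0.057,0.02,0,0,0,0,0,0.06,0.02,0,0,0,0,0,0.06,0.02])

```text
time_s: 16.02
tcp_pos: [0.6566, 0.0702, 0.1198]
ee_rot: [[0.574, -0.819, -0.006], [-0.819, -0.574, -0.001], [-0.002, 0.005, -1.0]]
wrist_force: [0.7, -0.4, -2.4]
gripper_width: 0.381
```

```bash
python3 look.py s14 scene 315 150 60 100 7; python3 look.py t14 top 210 120 60 70 9
```

```text
[0.6566 0.0702 0.1198] 33.1 F [ 0.7 -0.4 -2.4] t 16.02 J [ 37.6  47.6 -42.2  87.5 -89.9 -89.5]
[0.6567 0.0702 0.1205] 33.3 F [ 0.2 -0.1 -3. ] t 16.07 J [ 37.6  47.5 -42.2  87.5 -89.9 -89.5]
```

View pics/cs14.png

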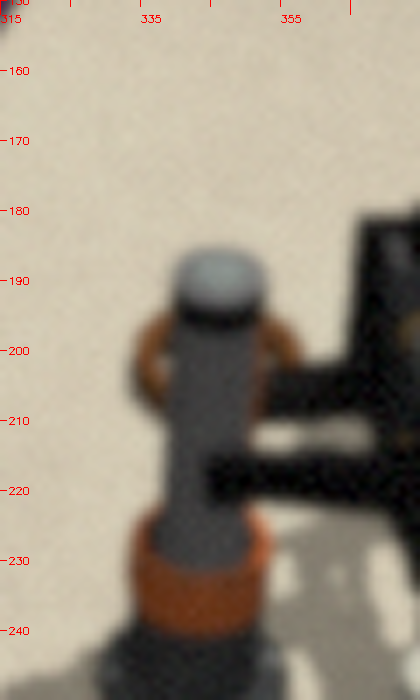

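View pics/ct14.png

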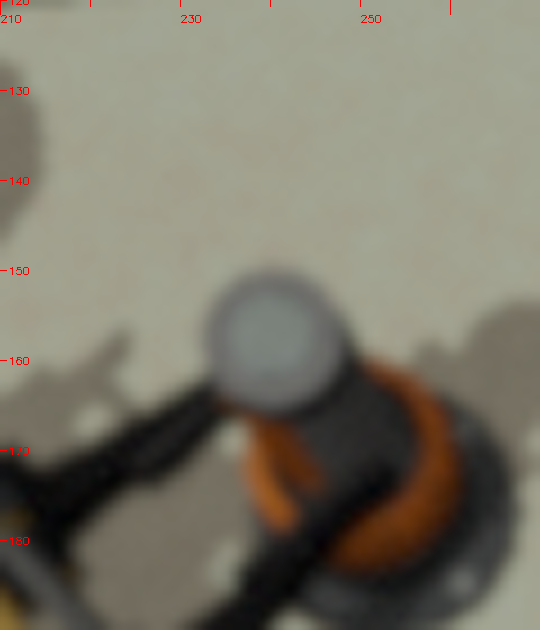

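It's inside the cup. I'll lower slowly while watching the force; F_z is about −2.4 N from the mast's weight.

Request:
move_arm(increments=[0,0,0,0,0,0.002,0.02,0,0,0,0,0,0.004,0.02,0,0,0,0,0,0.006,0.02,0,0,0,0,0,0.007,0.02,0,0,0,0,0,0.007,0.02])

```text
time_s: 16.53
tcp_pos: [0.6566, 0.0702, 0.114]
ee_rot: [[0.574, -0.819, -0.004], [-0.819, -0.574, -0.0], [-0.002, 0.003, -1.0]]
wrist_force: [0.4, 1.0, -2.7]
gripper_width: 0.379
```

Request:
move_arm(increments=[0,0,0,0,0,0.001,0.02,0,0,0,0,0,0.002,0.02,0,0,0,0,0,0.002,0.02])

```text
time_s: 16.78
tcp_pos: [0.6567, 0.0702, 0.112]
ee_rot: [[0.574, -0.819, -0.004], [-0.819, -0.574, -0.0], [-0.002, 0.003, -1.0]]
wrist_force: [0.6, -0.5, -2.3]
gripper_width: 0.376
```

Request:
move_arm(increments=[0,0,0,0,0,0.001,0.02,0,0,0,0,0,0.0015,0.02,0,0,0,0,0,0.0015,0.02])

```text
time_s: 17.03
tcp_pos: [0.6567, 0.0702, 0.1106]
ee_rot: [[0.574, -0.819, -0.004], [-0.819, -0.574, -0.0], [-0.002, 0.003, -1.0]]
wrist_force: [1.0, -0.0, -2.4]
gripper_width: 0.385
```

Request:
move_arm(increments=[0,0,0,0,0,0.001,0.02,0,0,0,0,0,0.0015,0.02,0,0,0,0,0,0.0015,0.02])

```text
time_s: 17.28
tcp_pos: [0.6567, 0.0703, 0.1091]
ee_rot: [[0.574, -0.819, -0.004], [-0.819, -0.574, -0.0], [-0.002, 0.003, -1.0]]
wrist_force: [1.5, 0.6, -3.4]
gripper_width: 0.381
```

Request:
move_arm(increments=[0,0,0,0,0,0.001,0.02,0,0,0,0,0,0.002,0.02,0,0,0,0,0,0.002,0.02])

```text
time_s: 17.53
tcp_pos: [0.6567, 0.0703, 0.107]
ee_rot: [[0.574, -0.819, -0.004], [-0.819, -0.574, -0.0], [-0.002, 0.003, -1.0]]
wrist_force: [2.2, 0.1, -3.3]
gripper_width: 0.384
```

Request:
move_arm(increments=[0,0,0,0,0,0.001,0.02,0,0,0,0,0,0.002,0.02,0,0,0,0,0,0.002,0.02])

```text
time_s: 17.78
tcp_pos: [0.6567, 0.0703, 0.105]
ee_rot: [[0.574, -0.819, -0.004], [-0.819, -0.574, -0.0], [-0.002, 0.003, -1.0]]
wrist_force: [1.9, 0.9, -1.1]
gripper_width: 0.382
```

```bash
python3 look.py s15 scene 315 170 60 80 8; python3 look.py t15 top 210 120 60 70 9;python3 - <<'E'
from h import *
for z in(.18,.185,.19): print(z,pj("scene",[.637,.098,z]),pj("top",[.637,.098,z]))
E
```

```text
[0.6567 0.0703 0.105 ] 33.2 F [ 1.9  0.9 -1.1] t 17.78 J [ 37.6  49.1 -42.   87.5 -89.8 -90.9]
[0.6567 0.0703 0.105 ] 33.2 F [ 0.9  1.2 -2.4] t 17.83 J [ 37.6  49.1 -42.   87.5 -89.8 -90.9]
0.18 [345.59366024 193.60871823] [241.06472638 157.90601762]
0.185 [345.70690749 192.01043382] [240.64872589 157.25706645]
0.19 [345.82080325 190.40299679] [240.22855139 156.60160393]
```

View pics/cs15.png

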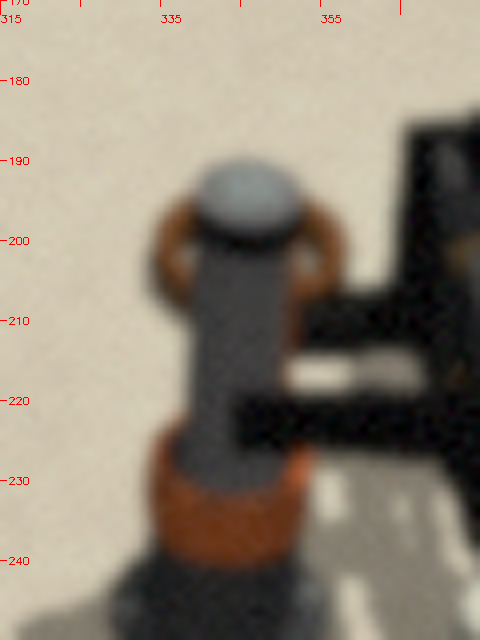

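View pics/ct15.png

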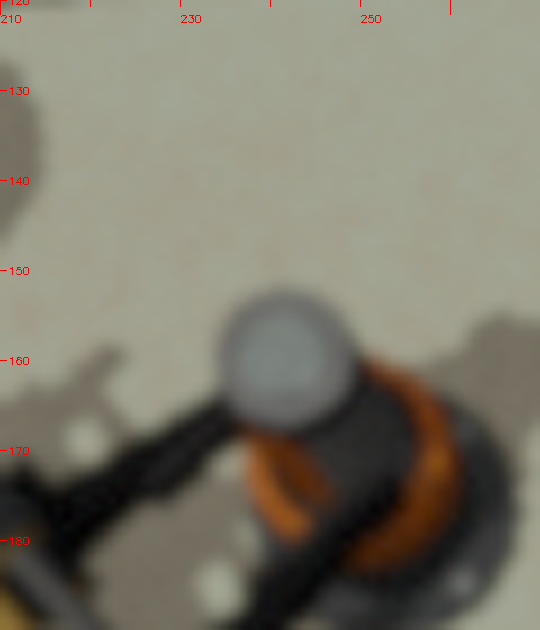

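Request:
move_arm(increments=[0,0,0,0,0,0.001,0.02,0,0,0,0,0,0.0015,0.02,0,0,0,0,0,0.0015,0.02])

```text
time_s: 18.13
tcp_pos: [0.6567, 0.0703, 0.1048]
ee_rot: [[0.574, -0.819, -0.002], [-0.819, -0.574, -0.002], [0.0, 0.003, -1.0]]
wrist_force: [2.2, 1.9, 2.3]
gripper_width: 0.385
```

```bash
python3 look.py s16 scene 315 170 60 80 8;python3 look.py t16 top 210 120 60 70 9;
```

```text
[0.6567 0.0703 0.1048] 33.5 F [2.2 1.9 2.3] t 18.13 J [ 37.6  49.2 -42.   87.4 -89.9 -91. ]
[0.6567 0.0703 0.1048] 32.9 F [1.2 0.1 2.5] t 18.18 J [ 37.6  49.2 -42.   87.4 -89.9 -91. ]
```

Contact: F_z went from −2.4 to +2.4 N and z stopped at 0.1048, so the mast is on the cup floor. I'll release and back straight out.

Request:
move_arm(increments=[0,0,0,0,0,0,0.04,0,0,0,0,0,0,0.05,0,0,0,0,0,0,0.06,0,0,0,0,0,0,0.06,0,0,0,0,0,0,0.06,0,0,0,0,0,0,0.06,0,0,0,-0.01,0,0,0.06,0,0,0,-0.03,0,0,0.06,0,0,0,-0.06,0,0,0.06,0,0,0,-0.09,0,0,0.06,0,0,0,-0.11,0,0,0.06,0,0,0,-0.11,0,0,0.06])

```text
time_s: 19.23
tcp_pos: [0.5925, 0.1659, 0.1038]
ee_rot: [[0.58, -0.814, -0.003], [-0.814, -0.58, 0.001], [-0.003, 0.002, -1.0]]
wrist_force: [0.1, 0.1, 0.1]
gripper_width: 0.691
```

```bash
python3 look.py s17 scene 310 150 120 100 6; python3 look.py t17 top 130 110 140 130 5
```

```text
[0.5925 0.1659 0.1038] 60.1 F [0.1 0.1 0.1] t 19.23 J [ 52.6  49.9 -39.2  72.9 -90.1 -89.1]
[0.5927 0.1637 0.1037] 60.0 F [-0.   0.6  1. ] t 19.28 J [ 52.4  49.9 -39.3  72.9 -90.1 -89.1]
```

View pics/cs17.png

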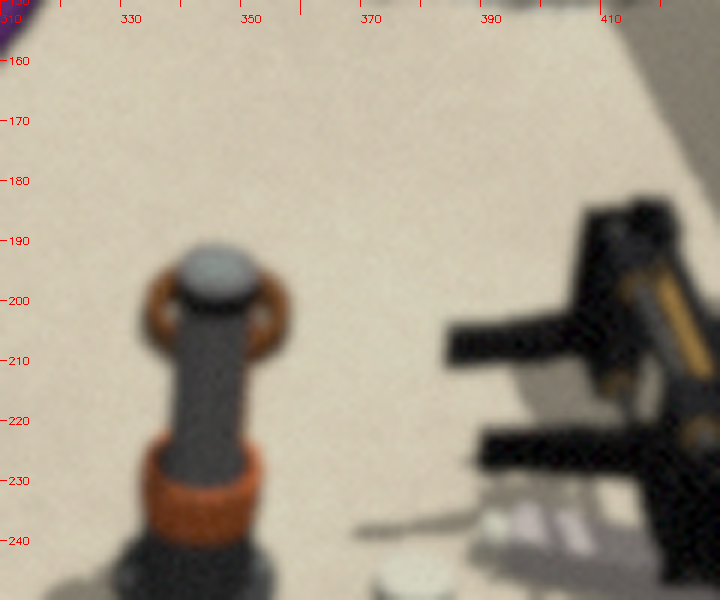

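View pics/ct17.png

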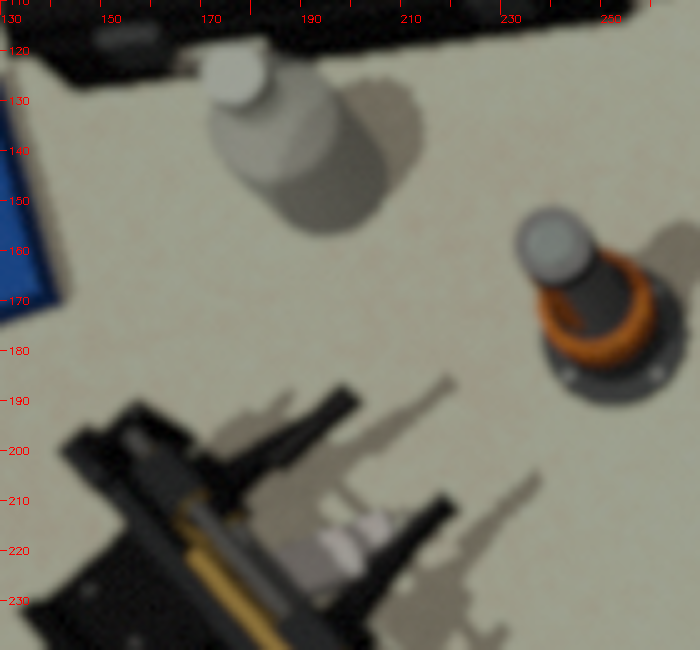

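The mast stands free in the orange cup: head at scene (344,195) and top (239,158). The next thing is the boom, so I'll check the path.

```bash
python3 - <<'E'
from pathchk import *
from station import r
import h as H
J0=np.array(r.sense()['joints']); p0,R0=FK(J0)
pu=p0+[-.06,.03,.17]
J,ok=chk(J0,pu,R0,3)
t=np.array([.5264,.3036,.15])
J,ok=chk(J,t,rot(102.7),10)
J,ok=chk(J,t-[0,0,.171],rot(102.7),3)
H.inc(pu,R0)
print("band check px", H.pj("top",[.5264,.3036,.026]))
E
```

```text
0.33 [ 55.2  44.1 -40.3  70.1 -91.8 -84.5] 0.0
0.67 [ 58.   38.5 -40.3  67.5 -94.2 -79.4] 0.0
1.0 [ 60.8  33.1 -39.5  65.4 -97.3 -74. ] 0.0
0.1 [ 61.7  31.  -35.2  60.6 -92.6 -70.7] 0.0
0.2 [ 62.   29.1 -31.1  55.5 -88.2 -67.4] 0.0
0.3 [ 61.7  27.4 -27.1  50.3 -84.1 -64.2] 0.0
0.4 [ 60.8  25.9 -23.4  44.7 -80.2 -60.9] 0.0
0.5 [ 59.4  24.5 -19.9  38.7 -76.5 -57.4] 0.0
0.6 [ 57.6  23.4 -16.7  32.3 -72.9 -53.6] 0.0
0.7 [ 55.2  22.5 -13.7  25.3 -69.5 -49.3] 0.0
0.8 [ 52.3  22.  -10.9  17.6 -66.5 -44.4] 0.0
0.9 [ 49.   21.8  -8.1   9.2 -64.1 -38.8] 0.0
1.0 [ 45.2  22.1  -5.6   0.  -62.3 -32.5] 0.0
0.33 [ 45.2  25.2  -9.7  -0.  -55.2 -32.5] 0.0
0.67 [ 45.2  28.8 -13.1  -0.  -48.1 -32.5] 0.0
1.0 [ 45.2  33.1 -15.7  -0.  -41.2 -32.5] 0.0
t 19.33 inc [ 0.  0. -0.] [-0.0586  0.0326 -0.1698] dist 0.183 J [ 52.3  49.9 -39.4  72.9 -90.1 -89.1] F [ 0.2 -0.8  0.1]
band check px [173.05809886 230.07398634]
```

```bash
python3 - <<'E'
import h as H
H.inc([.5264,.3036,.15],H.rot(102.7))
E
```

```text
t 19.33 inc [ 17.79 -88.64  17.44] [-0.1543 -0.0271 -0.046 ] dist 0.163 J [ 52.3  49.9 -39.4  72.9 -90.1 -89.1] F [ 0.2 -0.8  0.1]
```

Request:
move_arm(increments=[0,0,0,-0.03,0.01,-0.04,0.06,0,0,0,-0.06,0.02,-0.08,0.06,0,0,0,-0.06,0.03,-0.12,0.06,17.8,-88.6,17.4,-0.154,-0.027,-0.12,0.06,17.8,-88.6,17.4,-0.154,-0.027,-0.12,0.06,17.8,-88.6,17.4,-0.154,-0.027,-0.12,0.06,17.8,-88.6,17.4,-0.154,-0.027,-0.12,0.06,17.8,-88.6,17.4,-0.154,-0.027,-0.12,0.06,17.8,-88.6,17.4,-0.154,-0.027,-0.12,0.06,17.8,-88.6,17.4,-0.154,-0.027,-0.12,0.06,17.8,-88.6,17.4,-0.154,-0.027,-0.12,0.06,17.8,-88.6,17.4,-0.154,-0.027,-0.12,0.06])

```text
time_s: 20.33
tcp_pos: [0.5277, 0.3012, 0.2246]
ee_rot: [[0.201, -0.945, -0.26], [-0.403, -0.321, 0.857], [-0.893, -0.067, -0.445]]
wrist_force: [0.9, -0.9, 0.1]
gripper_width: 0.688
```

```bash
python3 - <<'E'
import h as H
print(H.r.sense()['tcp_pos'])
H.inc([.5264,.3036,.07],H.rot(102.7))
E
```

```text
[0.5277212  0.30115851 0.22464346]
t 20.33 inc [  5.08 -26.24   5.19] [0.1369 0.0109 0.0712] dist 0.155 J [ 56.9  22.9  -7.   23.6 -75.7 -48.1] F [ 0.9 -0.9  0.1]
```

Request:
move_arm(increments=[5.1,-26.2,5.2,0.0,0.0,0.0,0.06,5.1,-26.2,5.2,0.0,0.0,0.0,0.06,5.1,-26.2,5.2,0.04,0.003,0.02,0.06,5.1,-26.2,5.2,0.08,0.006,0.042,0.06,5.1,-26.2,5.2,0.12,0.01,0.062,0.06,5.1,-26.2,5.2,0.137,0.011,0.071,0.06,5.1,-26.2,5.2,0.137,0.011,0.071,0.06,5.1,-26.2,5.2,0.137,0.011,0.071,0.06])

```text
time_s: 21.0
tcp_pos: [0.5262, 0.301, 0.0682]
ee_rot: [[-0.001, -0.976, -0.22], [-0.01, -0.22, 0.975], [-1.0, 0.003, -0.01]]
wrist_force: [0.2, 1.2, 1.2]
gripper_width: 0.689
```

```bash
python3 look.py s18 scene 360 190 120 90 6; python3 look.py t18 top 120 180 120 90 6;  python3 - <<'E'
import h as H
H.inc([.5264,.3036,-.019],H.rot(102.7))
E
```

```text
[0.5262 0.301  0.0682] 60.0 F [0.2 1.2 1.2] t 21.0 J [ 45.3  26.7 -11.3   0.5 -52.4 -32.8]
[0.5275 0.3027 0.0704] 59.8 F [ 0.5 -0.2 -0.2] t 21.05 J [ 45.3  26.6 -11.2   0.5 -52.4 -32.8]
t 21.1 inc [ 0.1  -0.34  0.21] [0.0906 0.002  0.0008] dist 0.091 J [ 45.3  26.5 -11.1   0.5 -52.4 -32.8] F [ 0.2  0.5 -0.4]
```

View pics/cs18.png

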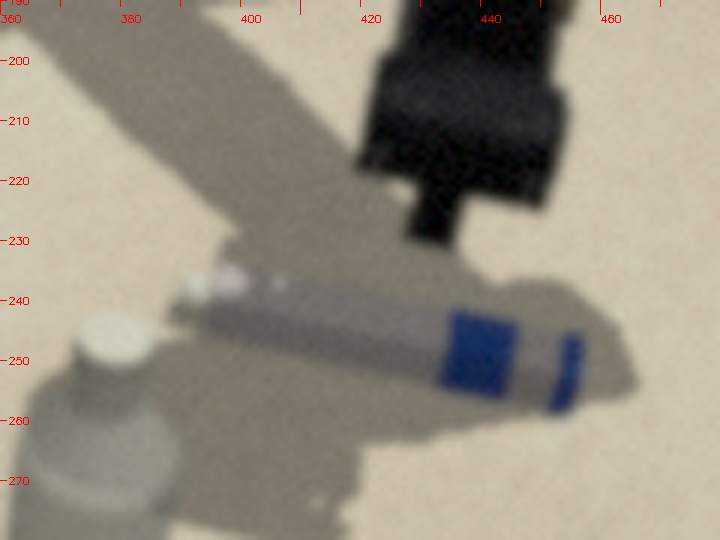

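View pics/ct18.png

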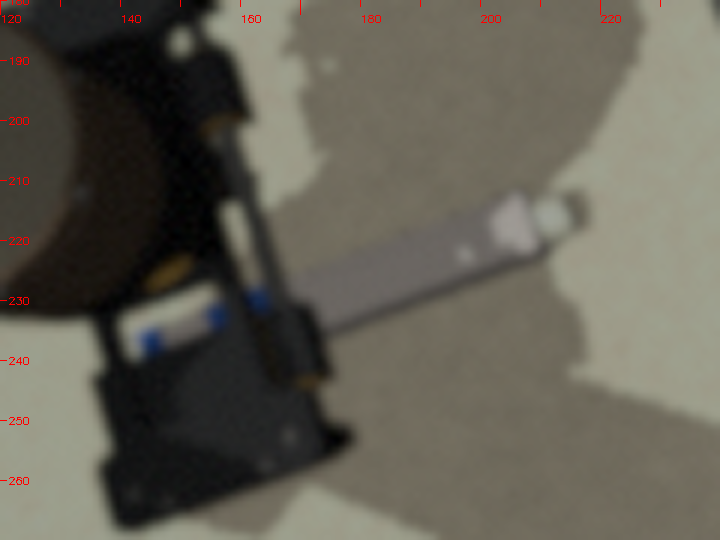

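The boom lies between the fingers, with the blue band at scene (440,249), and it is aligned with the tool. I'll descend and close.

Request:
move_arm(increments=[0,0,0,0.03,0.002,0.001,0.06,0,0,0,0.06,0.002,0.001,0.06,0,0,0,0.08,0.002,0.001,0.06,0,0,0,0.088,0.002,0.001,0.06,0,0,0,0.088,0.002,0.001,0.05,0,0,0,0.088,0.002,0.001,0.04,0,0,0,0.088,0.002,0.001,0.034,0,0,0,0.088,0.002,0.001,0.034])

```text
time_s: 21.77
tcp_pos: [0.5258, 0.3042, -0.0164]
ee_rot: [[0.005, -0.975, -0.222], [-0.004, -0.222, 0.975], [-1.0, -0.004, -0.005]]
wrist_force: [-0.8, 0.5, 0.7]
gripper_width: 0.474
```

```bash
python3 look.py s19 scene 360 190 120 90 6; python3 look.py t19 top 120 180 120 90 6;  python3 - <<'E'
import h as H
H.inc([.5264,.3036,-.019],H.rot(102.7))
E
```

```text
[ 0.5258  0.3042 -0.0164] 41.2 F [-0.8  0.5  0.7] t 21.77 J [ 45.5  32.6 -15.9   0.5 -41.5 -33.1]
[ 0.5255  0.304  -0.0167] 38.4 F [-0.1 -0.4  0.1] t 21.82 J [ 45.5  32.6 -15.9   0.5 -41.5 -33.1]
t 21.87 inc [ 0.1  -0.32  0.16] [ 0.0019 -0.001  -0.0003] dist 0.002 J [ 45.5  32.7 -15.9   0.5 -41.5 -33.1] F [-0.1  0.2 -0.1]
```

View pics/cs19.png

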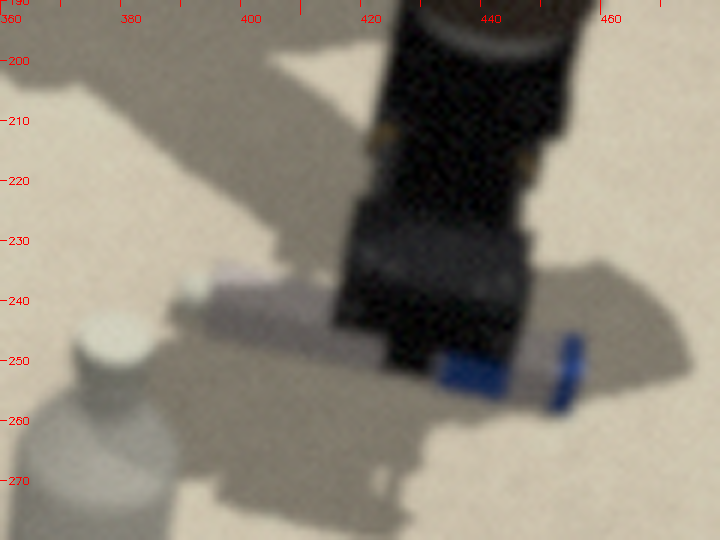

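View pics/ct19.png

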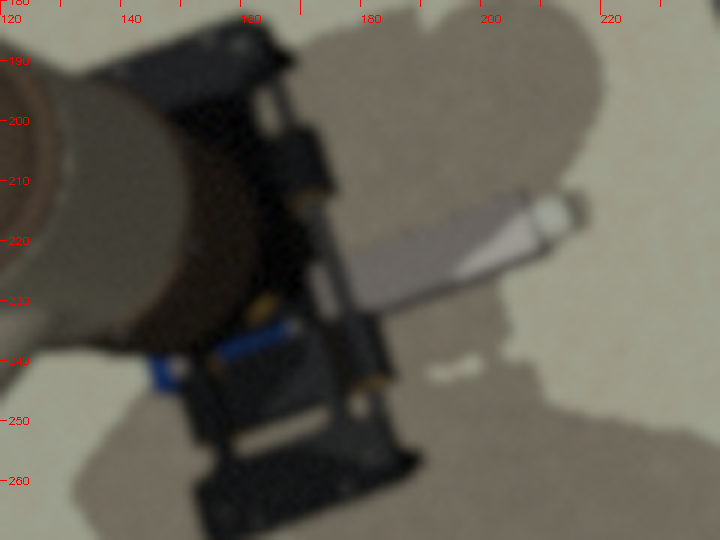

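Request:
move_arm(increments=[0,0,0,0.003,-0.001,0,0.034,0,0,0,0.003,-0.001,0,0.028,0,0,0,0.003,-0.001,0,0.02,0,0,0,0.003,-0.001,0,0.012,0,0,0,0.003,-0.001,0,0.012,0,0,0,0.003,-0.001,0,0.012,0,0,0,0.003,-0.001,0,0.012])

```text
time_s: 22.45
tcp_pos: [0.5259, 0.3034, -0.0214]
ee_rot: [[0.002, -0.975, -0.222], [-0.006, -0.222, 0.975], [-1.0, -0.001, -0.007]]
wrist_force: [1.5, 0.1, -0.4]
gripper_width: 0.292
```

```bash
python3 - <<'E'
from pathchk import *
from station import r
import h as H
s=r.sense();print(s['tcp_pos'],s['gripper_width']*87)
J0=np.array(s['joints']); p0,R0=FK(J0)
J,ok=chk(J0,p0+[0,0,.3],R0,3)
R=up(50,1);h=R[:,0];b=np.array([.602,-.1045,0])+.034*h
# waypoint: tool down over mid with yaw
for az in(40,60):
  R=up(az,1);h=R[:,0];b=np.array([.602,-.1045,0])+.034*h
  print(az); J1,ok=chk(J,b+[0,0,.3],R,12); J2,ok=chk(J1,b+[0,0,.12],R,3); print(wr(J2))
E
```

```text
[ 0.52588894  0.30343695 -0.02141765] 25.385482848451336
0.33 [ 45.4  26.  -10.8   0.4 -53.4 -32.9] 0.0
0.67 [ 45.4  20.8  -3.4   0.4 -66.  -32.8] 0.0
1.0 [ 45.4  17.7   6.4   0.4 -78.9 -32.7] 0.0
40
0.08 [ 40.3  13.5   2.   -3.6 -71.8 -30.7] 0.0
0.17 [ 34.5  10.   -1.5  -8.9 -65.6 -27.1] 0.0
0.25 [ 27.8   7.4  -4.  -15.7 -60.6 -21.8] 0.0
0.33 [ 20.    5.8  -5.4 -24.4 -57.5 -14.5] 0.0
0.42 [ 11.3   5.2  -6.1 -34.7 -56.4  -5.8] 0.0
0.5 [  1.8   5.7  -6.4 -45.6 -57.6   3.5] 0.0
0.58 [ -7.7   7.2  -6.8 -56.3 -60.5  12.3] 0.0
0.67 [-16.6   9.5  -7.6 -66.  -64.5  19.9] 0.0
0.75 [-24.5  12.5  -8.7 -74.6 -69.1  25.9] 0.0
0.83 [-31.1  16.   -9.8 -82.2 -73.7  30.6] 0.0
0.92 [-36.6  19.8 -11.1 -89.  -78.3  34.1] 0.0
1.0 [-41.   23.9 -12.3 -95.4 -82.7  36.5] 0.0
0.33 [-41.2  30.3 -14.1 -96.2 -83.7  44.8] 0.0
0.67 [-41.4  37.2 -15.  -96.8 -84.8  52.5] 0.0
1.0 [-41.6  44.5 -14.8 -97.2 -85.7  59.6] 0.0
(array([ 0.296, -0.263,  0.564]), array([ 0.457, -0.405,  0.201]), array([ 0.368, -0.3  ,  0.121]))
60
0.08 [ 39.7  14.2   3.4  -4.8 -73.5 -28.6] 0.0
0.17 [ 33.2  11.5   1.3 -11.2 -69.4 -23. ] 0.0
0.25 [ 25.7   9.8   0.3 -19.  -66.9 -15.9] 0.0
0.33 [ 17.3   9.1  -0.  -27.9 -66.4  -7.9] 0.0
0.42 [  8.4   9.5   0.2 -37.2 -67.8   0.5] 0.0
0.5 [ -0.6  10.9   0.5 -46.3 -70.7   8.3] 0.0
0.58 [ -9.2  13.1   0.8 -54.7 -74.7  14.9] 0.0
0.67 [-16.9  15.9   1.  -62.2 -79.2  20.3] 0.0
0.75 [-23.6  19.3   1.2 -68.9 -83.9  24.3] 0.0
0.83 [-29.3  23.1   1.4 -74.9 -88.6  27.1] 0.0
0.92 [-34.2  27.    1.6 -80.6 -93.   28.8] 0.0
1.0 [-38.2  31.    1.7 -86.  -97.2  29.5] 0.0
0.33 [-38.   36.2   0.2 -85.3 -96.5  36.3] 0.0
0.67 [-37.9  41.8  -0.6 -84.7 -95.8  42.7] 0.0
1.0 [-37.7  47.8  -0.4 -84.2 -95.1  48.5] 0.0
(array([ 0.331, -0.256,  0.541]), array([ 0.553, -0.428,  0.226]), array([ 0.449, -0.368,  0.121]))
```

The boom is gripped (25.4 mm). I'll lift it, then move tool-down to a middle point away from the mast.

Request:
move_arm(increments=[0,0,0,-0.02,0,0,0.008,0,0,0,-0.05,0,0,0.008,0,0,0,-0.09,0,0,0.008,0,0,0,-0.13,0,0,0.008,0,0,0,-0.17,0,0,0.008,0,0,0,-0.21,0,0,0.008,0,0,0,-0.25,0,0,0.008,0,0,0,-0.29,0,0,0.008,0,0,0,-0.33,0,0,0.008,0,0,0,-0.35,0,0,0.008,0,0,0,-0.35,0,0,0.008])

```text
time_s: 23.37
tcp_pos: [0.5261, 0.3063, 0.334]
ee_rot: [[0.009, -0.975, -0.221], [-0.001, -0.222, 0.975], [-1.0, -0.009, -0.003]]
wrist_force: [0.3, -0.3, -0.9]
gripper_width: 0.296
```

```bash
python3 look.py s20 scene 360 90 140 130 5; python3 - <<'E'
from pathchk import *
from station import r
import h as H
s=r.sense()
J0=np.array(s['joints']); m=np.array([.45,.02,.36])
J,ok=chk(J0,m,rot(75),5)
R=up(55,1);h=R[:,0];b=np.array([.602,-.1045,0])+.034*h
J1,ok=chk(J,b+[0,0,.29],R,10)
H.inc(m,rot(75))
E
```

```text
[0.5261 0.3063 0.334 ] 25.7 F [ 0.3 -0.3 -0.9] t 23.37 J [ 45.7  16.9  12.8   0.4 -85.6 -32.9]
0.2 [ 42.5  12.7   7.5   0.2 -84.8 -35.3] 0.0
0.4 [ 38.8   8.7   3.4   0.2 -84.7 -37.2] 0.0
0.6 [ 34.4   5.2   0.2   0.1 -84.9 -38.3] 0.0
0.8 [ 29.3   2.3  -2.2   0.1 -85.5 -38.7] 0.0
1.0 [ 23.3  -0.   -3.7   0.  -86.3 -38.3] 0.0
0.1 [ 16.   -0.4  -3.1  -6.8 -81.3 -31.9] 0.0
0.2 [  8.1  -0.   -2.3 -15.1 -77.7 -24.4] 0.0
0.3 [ -0.1   1.2  -1.3 -24.7 -75.6 -16. ] 0.0
0.4 [ -8.3   3.3  -0.5 -35.  -75.3  -7.3] 0.0
0.5 [-16.1   6.2  -0.  -45.3 -76.4   1.1] 0.0
0.6 [-23.    9.8  -0.  -55.2 -78.5   8.8] 0.0
0.7 [-28.8  14.1  -0.4 -64.3 -81.5  15.9] 0.0
0.8 [-33.3  19.   -1.  -72.8 -85.   22.1] 0.0
0.9 [-36.7  24.3  -1.6 -80.6 -89.   27.6] 0.0
1.0 [-39.   30.   -2.2 -87.9 -93.4  32.3] 0.0
t 23.42 inc [27.79 -0.21  0.21] [-0.029   0.1361 -0.2624] dist 0.297 J [ 45.7  17.   12.4   0.3 -85.5 -32.9] F [ 0.1  0.4 -2.7]
```

View pics/cs20.png

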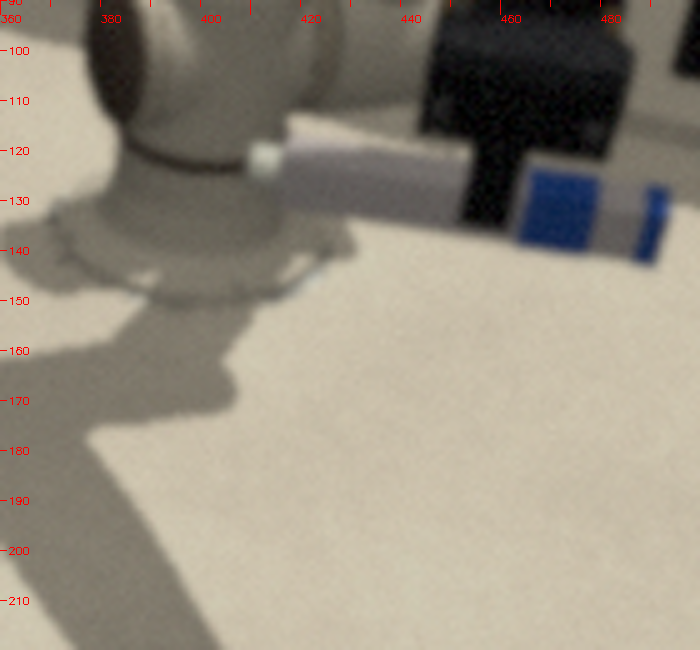

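The boom is held horizontally just short of the blue band. I'll move to the middle point.

Request:
move_arm(increments=[27.8,0,0,-0.029,0.136,-0.262,0.008,27.8,0,0,-0.029,0.136,-0.262,0.008,27.8,0,0,-0.029,0.136,-0.262,0.008,27.8,0,0,-0.029,0.136,-0.262,0.008,27.8,0,0,-0.029,0.136,-0.262,0.008,27.8,0,0,-0.029,0.136,-0.262,0.008,27.8,0,0,-0.029,0.136,-0.262,0.008,27.8,0,0,-0.029,0.136,-0.262,0.008,27.8,0,0,-0.029,0.136,-0.262,0.008,27.8,0,0,-0.029,0.136,-0.262,0.008])

```text
time_s: 24.25
tcp_pos: [0.4493, 0.0201, 0.3572]
ee_rot: [[-0.002, -0.966, 0.26], [-0.007, 0.26, 0.966], [-1.0, 0.0, -0.007]]
wrist_force: [-0.0, 0.3, -2.8]
gripper_width: 0.296
```

```bash
python3 - <<'E'
from pathchk import *
from station import r
import h as H
s=r.sense();print(s['tcp_pos'],s['gripper_width'])
R=up(55,1);h=R[:,0];b=np.array([.602,-.1045,0])+.034*h
H.inc(b+[0,0,.29],R)
E
```

```text
[0.4492734  0.02011474 0.3571688 ] 0.2964316244424121
t 24.25 inc [ 15.7  -89.41 -15.61] [ 0.0675 -0.1915 -0.0482] dist 0.209 J [ 23.6   0.1  -4.2   0.3 -86.  -38.7] F [-0.   0.3 -2.8]
```

Request:
move_arm(increments=[15.7,-89.4,-15.6,0.005,-0.016,-0.004,0.008,15.7,-89.4,-15.6,0.011,-0.032,-0.008,0.008,15.7,-89.4,-15.6,0.017,-0.048,-0.012,0.008,15.7,-89.4,-15.6,0.023,-0.064,-0.016,0.008,15.7,-89.4,-15.6,0.028,-0.08,-0.02,0.008,15.7,-89.4,-15.6,0.034,-0.096,-0.024,0.008,15.7,-89.4,-15.6,0.04,-0.112,-0.028,0.008,15.7,-89.4,-15.6,0.045,-0.128,-0.032,0.008,15.7,-89.4,-15.6,0.051,-0.144,-0.036,0.008,15.7,-89.4,-15.6,0.056,-0.16,-0.04,0.008,15.7,-89.4,-15.6,0.062,-0.176,-0.044,0.008,15.7,-89.4,-15.6,0.067,-0.191,-0.048,0.008])

```text
time_s: 25.25
tcp_pos: [0.6236, -0.0769, 0.291]
ee_rot: [[0.557, -0.829, 0.041], [0.825, 0.558, 0.091], [-0.098, -0.017, 0.995]]
wrist_force: [-0.2, 0.7, -3.2]
gripper_width: 0.3
```

```bash
python3 - <<'E'
from pathchk import *
from station import r
import h as H
s=r.sense();print(s['tcp_pos'],s['gripper_width'])
R=up(55,1);h=R[:,0];b=np.array([.602,-.1045,0])+.034*h
H.inc(b+[0,0,.29],R)
E
```

```text
[ 0.62357178 -0.0769007   0.2909635 ] 0.29981817372809716
t 25.25 inc [ 1.05 -5.63 -1.01] [-0.0009  0.0019 -0.001 ] dist 0.002 J [-37.4  27.7  -0.1 -83.5 -90.3  28.9] F [-0.2  0.7 -3.2]
```

Request:
move_arm(increments=[1,-5.6,-1,0,0.001,-0.001,0.008,1,-5.6,-1,0,0.001,-0.001,0.008,1,-5.6,-1,0,0.001,-0.001,0.008,1,-5.6,-1,0,0.001,-0.001,0.008])

```text
time_s: 25.58
tcp_pos: [0.6221, -0.0749, 0.2922]
ee_rot: [[0.57, -0.822, -0.0], [0.822, 0.57, 0.009], [-0.007, -0.005, 1.0]]
wrist_force: [1.3, -0.7, -0.7]
gripper_width: 0.297
```

```bash
python3 look.py s21 scene 255 100 80 130 6; python3 look.py t21 top 300 90 100 110 7; python3 - <<'E'
from pathchk import *
from station import r
import h as H
s=r.sense();t=s['tcp_pos']
R=up(55,1);h=R[:,0];b=np.array([.602,-.1045,0])+.034*h
H.inc(b+[0,0,.29],R)
a=t-.034*h; print("axis",a)
for d in(-.112,.068): print(d,H.pj("scene",a+[0,0,d]),H.pj("top",a+[0,0,d]))
E
```

```text
[ 0.6221 -0.0749  0.2922] 25.8 F [ 1.3 -0.7 -0.7] t 25.58 J [-38.7  29.7  -1.9 -87.6 -93.1  31.9]
[ 0.6221 -0.0746  0.2935] 25.4 F [-0.4  0.1 -2.6] t 25.63 J [-38.7  29.6  -1.9 -87.6 -93.2  32. ]
t 25.68 inc [ 0.53 -0.37 -0.25] [-0.002  -0.0008 -0.0042] dist 0.005 J [-38.7  29.5  -1.9 -87.6 -93.2  32. ] F [ 0.3 -0.6 -2.4]
axis [ 0.60246708 -0.10240047  0.29419364]
-0.112 [286.09637106 162.91144032] [334.96748644 160.55403659]
0.068 [284.04189418 101.74018527] [337.28091532 132.66864921]
```

View pics/cs21.png

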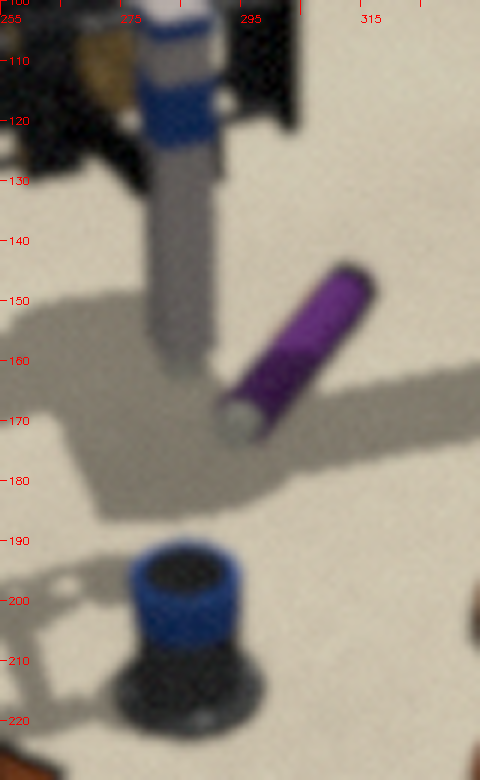

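View pics/ct21.png

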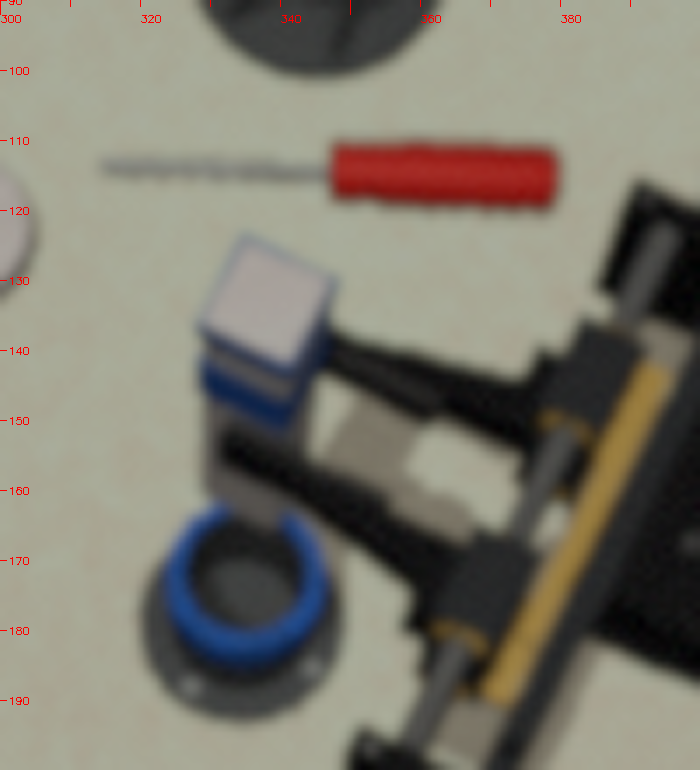

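The boom hangs upright: head square at top (337.4,133.2) against a predicted (337.3,132.7), and the axis at scene u≈285.2, in the same relation to the model as the cup. I'll lower to just above the rim and look.

```bash
python3 - <<'E'
from pathchk import *
import h as H
R=up(55,1);h=R[:,0];b=np.array([.602,-.1045,0])+.034*h
H.inc(b+[0,0,.197],R)
E
```

```text
t 25.68 inc [ 0.53 -0.37 -0.25] [-0.0014  0.0001 -0.0972] dist 0.097 J [-38.7  29.5  -1.9 -87.6 -93.2  32. ] F [ 0.3 -0.6 -2.4]
```

Request:
move_arm(increments=[0.5,-0.3,-0.2,-0.001,0,-0.03,0.008,0.5,-0.3,-0.2,-0.001,0,-0.06,0.008,0.5,-0.3,-0.2,-0.001,0,-0.085,0.008,0.5,-0.3,-0.2,-0.001,0,-0.097,0.008,0.5,-0.3,-0.2,-0.001,0,-0.097,0.008,0.5,-0.3,-0.2,-0.001,0,-0.097,0.008])

```text
time_s: 26.18
tcp_pos: [0.6216, -0.0768, 0.1966]
ee_rot: [[0.574, -0.819, 0.001], [0.819, 0.574, -0.002], [0.001, 0.002, 1.0]]
wrist_force: [0.3, 0.6, -1.3]
gripper_width: 0.297
```

```bash
python3 look.py s22 scene 260 130 55 95 8; python3 look.py t22 top 310 125 60 70 10; python3 - <<'E'
from pathchk import *
from station import r
import h as H
t=r.sense()['tcp_pos']
R=up(55,1);h=R[:,0];b=np.array([.602,-.1045,0])+.034*h
H.inc(b+[0,0,.14],R)
a=t-.034*h; print("axis",a)
for d in(-.112,.068): print(d,H.pj("scene",a+[0,0,d]),H.pj("top",a+[0,0,d]))
E
```

```text
[ 0.6216 -0.0768  0.1966] 25.9 F [ 0.3  0.6 -1.3] t 26.18 J [-38.8  38.9  -4.  -87.4 -92.8  42.8]
[ 0.6217 -0.077   0.1974] 26.0 F [ 0.3 -0.7 -2.1] t 26.23 J [-38.9  38.8  -4.  -87.4 -92.8  42.8]
t 26.28 inc [0.01 0.04 0.06] [ 0.0003  0.0004 -0.0576] dist 0.058 J [-38.9  38.8  -4.  -87.4 -92.8  42.9] F [-0.3  0.2 -2. ]
axis [ 0.60216758 -0.10501359  0.19757991]
-0.112 [286.34198905 190.89248987] [335.15090397 171.72707642]
0.068 [284.42189338 135.7484702 ] [337.25698007 148.96336677]
```

View pics/cs22.png

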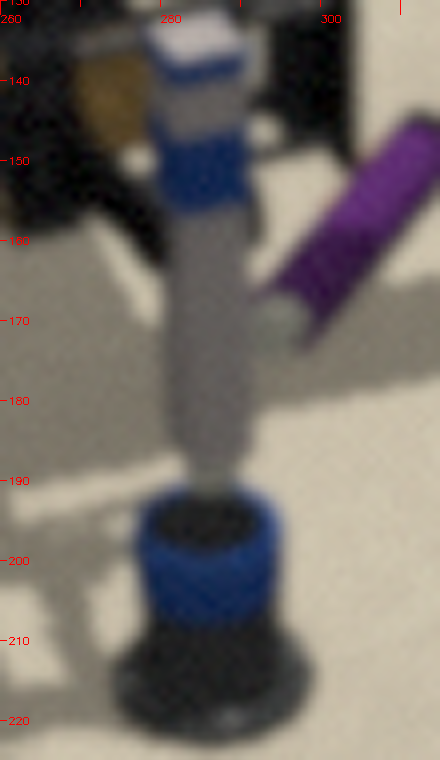

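View pics/ct22.png

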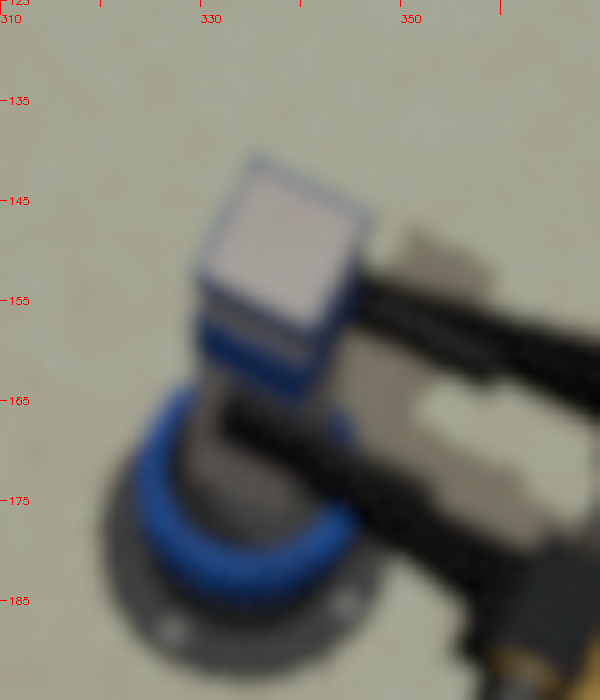

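The foot at scene (286.3,191) is centred over the cup opening at (286,195.3), about 10 mm above the rim. I'll lower gently while watching the force.

Request:
move_arm(increments=[0,0,0,0,0,-0.008,0.008,0,0,0,0,0,-0.016,0.008,0,0,0,0,0,-0.024,0.008,0,0,0,0,0,-0.03,0.008,0,0,0,0,0,-0.035,0.008,0,0,0,0,0,-0.04,0.008,0,0,0,0,0,-0.04,0.008])

```text
time_s: 26.87
tcp_pos: [0.6223, -0.0762, 0.1638]
ee_rot: [[0.572, -0.82, -0.014], [0.82, 0.572, -0.014], [0.019, -0.003, 1.0]]
wrist_force: [0.9, 0.2, 20.2]
gripper_width: 0.29
```

```bash
python3 look.py s23 scene 260 140 55 85 8; python3 look.py t23 top 310 135 60 60 10
```

```text
[ 0.6223 -0.0762  0.1638] 25.3 F [ 0.9  0.2 20.2] t 26.87 J [-38.9  42.9  -4.1 -87.9 -93.5  47.2]
[ 0.6222 -0.0763  0.1638] 25.7 F [ 0.6  1.3 19.5] t 26.92 J [-38.9  42.9  -4.1 -87.8 -93.5  47.1]
```

View pics/cs23.png

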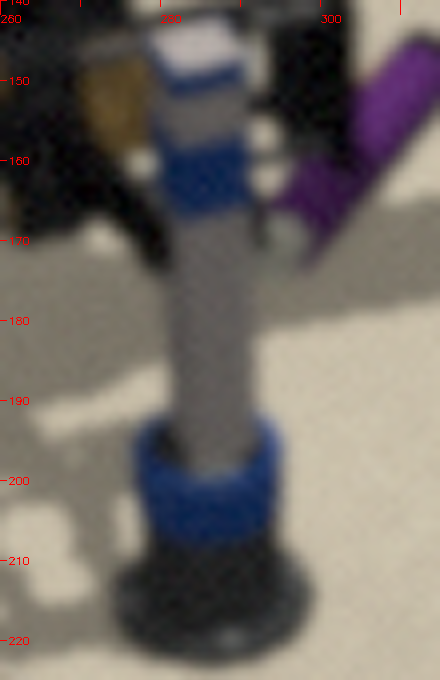

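View pics/ct23.png

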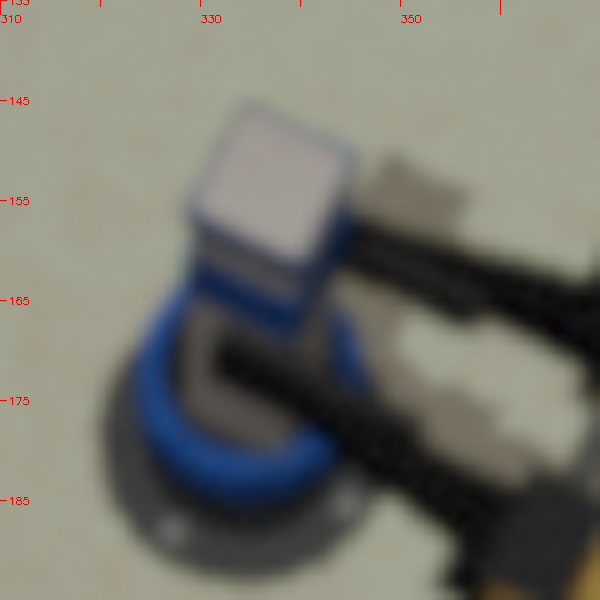

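F_z is 20 N at z 0.164, so a corner of the square section is on the rim. I'll lift 4 mm and overlay models to find which way it's off.

Request:
move_arm(increments=[0,0,0,0,0,0.007,0.008,0,0,0,0,0,0.012,0.008,0,0,0,0,0,0.012,0.008])

```text
time_s: 27.22
tcp_pos: [0.6209, -0.0772, 0.1673]
ee_rot: [[0.575, -0.818, 0.003], [0.818, 0.575, -0.002], [-0.0, 0.004, 1.0]]
wrist_force: [-0.4, -1.0, -2.0]
gripper_width: 0.296
```

```bash
cat > ov.py <<'E'
from pathchk import *
from station import r
import h as H, cv2, sys
s=r.sense();t=s['tcp_pos'];Rm=s['ee_rot'];print(t.round(4),s['wrist_force'].round(1),Rm.round(3).tolist())
n=sys.argv[1]; cup=np.array([float(sys.argv[2]),float(sys.argv[3])])
a=t-.034*Rm[:,0]; fz=float(sys.argv[4])
out=[]
for cam,(u0,v0,w,hh),k in(("scene",(262,130,50,92),8),("top",(312,130,60,66),8)):
    im=r.capture(cam)[:,:,::-1]; cv2.imwrite(f"pics/{n}_{cam}.png",im); o=cv2.resize(im[v0:v0+hh,u0:u0+w],None,fx=k,fy=k,interpolation=cv2.INTER_CUBIC)
    L=lambda pts,col:cv2.polylines(o,[np.int32([(np.array(H.pj(cam,p))+.5-[u0,v0])*k for p in pts])],True,col,1)
    for rr,z in((.021,.075),(.026,.075),(.038,.006)): L([[cup[0]+rr*np.cos(q),cup[1]+rr*np.sin(q),z] for q in np.linspace(0,6.28,40)],(0,255,255))
    for d in(-fz+.014,-fz+.18): L([a+Rm@[sx*.013,sy*.013,d] for sx,sy in((1,1),(1,-1),(-1,-1),(-1,1))],(0,255,0))
    out.append(o)
H_=max(o.shape[0] for o in out); out=[cv2.copyMakeBorder(o,0,H_-o.shape[0],0,0,0) for o in out]; cv2.imwrite(f"pics/{n}.png",np.hstack(out))
E
python3 ov.py ov1 .602 -.1045 .105
```

```text
[ 0.6209 -0.0772  0.1673] [-0.4 -1.  -2. ] [[0.575, -0.818, 0.003], [0.818, 0.575, -0.002], [-0.0, 0.004, 1.0]]
```

View pics/ov1.png

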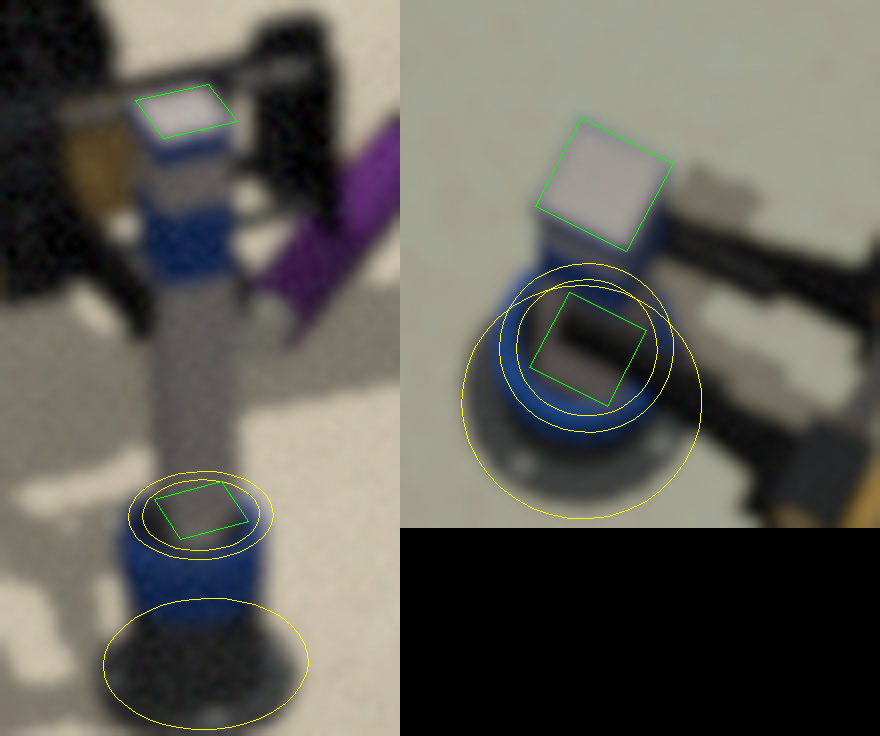

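```bash
python3 - <<'E'
from station import r
s=r.sense(); print(s['moment'],s['wrist_force'],s['tcp_pos'])
E
```

```text
[-2.32419842  1.74128927  0.02473079] [-0.55863493  0.16933146 -2.43183985] [ 0.62072813 -0.07699227  0.16632214]
```

Request:
move_arm(increments=[0,0,0,0,0,-0.004,0.008,0,0,0,0,0,-0.008,0.008,0,0,0,0,0,-0.008,0.008])

```text
time_s: 27.57
tcp_pos: [0.6212, -0.0761, 0.1641]
ee_rot: [[0.572, -0.82, -0.006], [0.82, 0.572, -0.011], [0.013, 0.001, 1.0]]
wrist_force: [0.1, -0.5, 12.9]
gripper_width: 0.297
```

```bash
python3 - <<'E'
from station import r
import numpy as np
for i in range(3):
    s=r.sense(); print(s['moment'],s['wrist_force'],s['tcp_pos']); r.capture("top")
R=s['ee_rot']; print("tool-frame M",R.T@s['moment'],"F",R.T@s['wrist_force'])
E
python3 ov.py ov2 .602 -.1045 .1035
```

```text
[ 1.49658001 -0.69400694  0.12855936] [ 0.09126957 -0.50360266 12.85025661] [ 0.62117716 -0.07613461  0.16414236]
[ 1.39195194 -0.64949411  0.19003953] [-1.25608649  0.05280628 13.10355647] [ 0.62114616 -0.07619003  0.16413303]
[ 1.39283313 -0.61013462  0.17751252] [-0.21309773  0.04759199 12.79308195] [ 0.62112685 -0.07615873  0.16411578]
tool-frame M [ 0.29880749 -1.49117416  0.17570655] F [ 0.06781031  0.2165938  12.79293205]
[ 0.6211 -0.0761  0.1641] [-0.5  0.7 12.5] [[0.572, -0.82, -0.006], [0.82, 0.572, -0.01], [0.012, 0.001, 1.0]]
```

View pics/ov2.png

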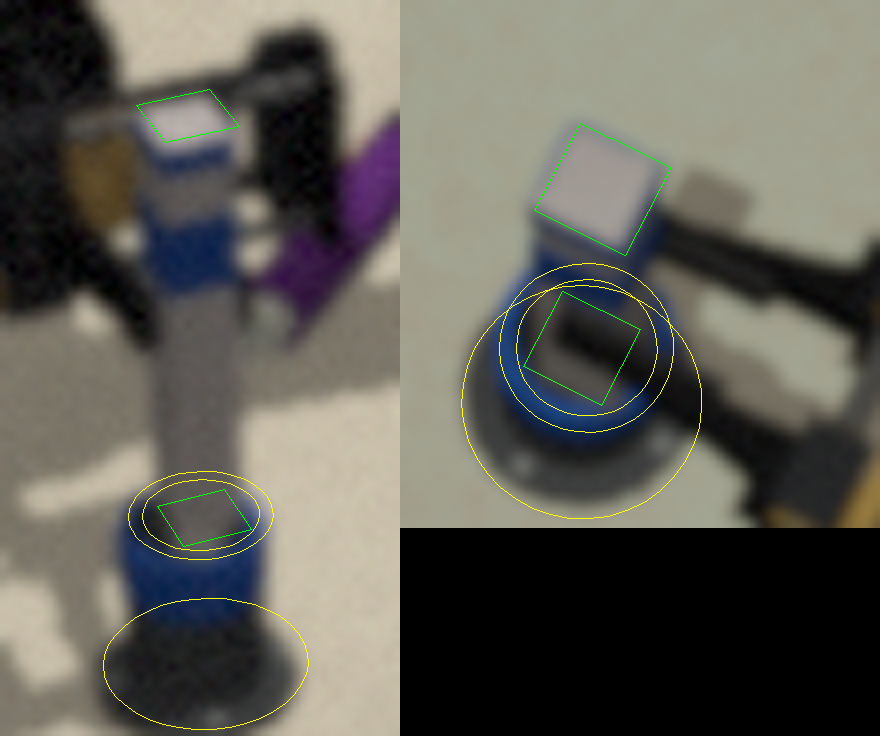

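The moment change puts the contact on the tool's +y side (12 mm off axis). The overlay shows that it is the corner towards world +y. I'll lift, shift −1.5 mm in tool x and y, and try again.

Request:
move_arm(increments=[0,0,0,0,0,0.006,0.008,0,0,0,-0.0015,-0.0018,0.008,0.008,0,0,0,-0.0015,-0.0018,0.006,0.008,0,0,0,-0.0015,-0.0018,0.003,0.008,0,0,0,-0.0015,-0.0018,0.0,0.008,0,0,0,-0.0015,-0.0018,0.0,0.008])

```text
time_s: 28.32
tcp_pos: [0.6218, -0.0786, 0.1639]
ee_rot: [[0.572, -0.82, -0.006], [0.82, 0.572, -0.01], [0.012, 0.001, 1.0]]
wrist_force: [-0.7, -0.8, 13.2]
gripper_width: 0.294
```

```bash
python3 - <<'E'
from station import r
import numpy as np
s=r.sense(); print(s['moment'],s['wrist_force'],s['tcp_pos'])
dM=s['moment']-np.array([-2.324,1.741,.025]);F=s['wrist_force'][2]+2.3; c=np.array([-dM[1],dM[0]])/F
print("contact along",c@[.5736,.8192],"lat",c@[-.8192,.5736],"F",F)
E
```

```text
[ 1.39939906 -0.73762566  0.13884981] [-0.71977404 -0.81431084 13.20338584] [ 0.62175208 -0.07855729  0.16392252]
contact along 0.28844977718643255 lat 0.00678894034805894 F 15.503385844062372
```

The contact has moved nearer the middle in y and now looks like the −x side. That fits the wrist lever arm of 0.338 m and the top view. I'll lift and shift +4 mm in tool x.

Request:
move_arm(increments=[0,0,0,0,0,0.006,0.008,0,0,0,0.004,0,0.008,0.008,0,0,0,0.004,0,0.006,0.008,0,0,0,0.004,0,0.003,0.008,0,0,0,0.004,0,0.0,0.008,0,0,0,0.004,0,0.0,0.008])

```text
time_s: 28.82
tcp_pos: [0.6241, -0.0753, 0.1632]
ee_rot: [[0.573, -0.82, -0.005], [0.82, 0.573, -0.01], [0.01, 0.002, 1.0]]
wrist_force: [-0.8, -0.9, 12.5]
gripper_width: 0.297
```

```bash
python3 - <<'E'
from station import r
import numpy as np
s=r.sense(); print(s['moment'],s['wrist_force'],s['tcp_pos'])
dM=s['moment']-np.array([-2.324,1.741,.025]);F=s['wrist_force'][2]+2.3; c=np.array([-dM[1],dM[0]])/F
print("contact along",c@[.5736,.8192],"lat",c@[-.8192,.5736],"F",F)
E
python3 ov.py ov3 .601 -.1045 .1035
```

```text
[ 1.07168707 -0.44048418  0.11676811] [-0.82846579 -0.85143757 12.52436416] [ 0.6240954  -0.07525049  0.16322214]
contact along 0.2720552553184172 lat 0.010839875326303927 F 14.824364159386977
[ 0.6241 -0.0753  0.1632] [-0.8 -0.9 12.5] [[0.573, -0.82, -0.005], [0.82, 0.573, -0.01], [0.01, 0.002, 1.0]]
```

View pics/ov3.png

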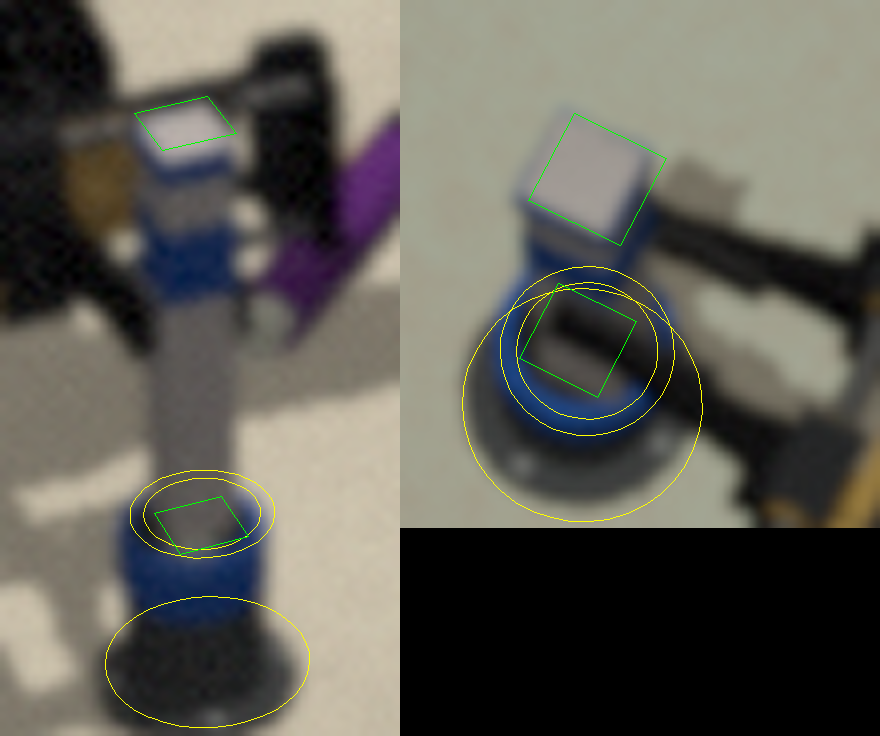

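All three contacts were on the tool's +y side, so I need more shift in −y. I'll test a few points (lift, shift, press lightly).

Request:
move_arm(increments=[0,0,0,0,0,0.006,0.008,0,0,0,-0.0015,-0.0015,0.008,0.008,0,0,0,-0.0015,-0.0015,0.006,0.008,0,0,0,-0.0015,-0.0015,0.003,0.008,0,0,0,-0.0015,-0.0015,0.0,0.008,0,0,0,-0.0015,-0.0015,0.0,0.008])

```text
time_s: 29.42
tcp_pos: [0.6244, -0.0774, 0.1632]
ee_rot: [[0.573, -0.82, -0.005], [0.82, 0.573, -0.009], [0.01, 0.001, 1.0]]
wrist_force: [-1.9, 0.7, 11.3]
gripper_width: 0.296
```

```bash
cat > mm.py <<'E'
from station import r
import numpy as np
s=r.sense()
dM=s['moment']-np.array([-2.324,1.741,.025]);F=s['wrist_force'][2]+2.3; c=np.array([-dM[1],dM[0]])/F
print("contact along",c@[.5736,.8192],"lat",c@[-.8192,.5736],"F",F,s['tcp_pos'])
E
python3 mm.py
```

```text
contact along 0.2902808189537585 lat 0.0020230202638622788 F 13.56319412607894 [ 0.62437815 -0.07740029  0.16318447]
```

Request:
move_arm(increments=[0,0,0,0,0,0.006,0.008,0,0,0,0,-0.0015,0.008,0.008,0,0,0,0,-0.0015,0.006,0.008,0,0,0,0,-0.0015,0.003,0.008,0,0,0,0,-0.0015,0.0,0.008,0,0,0,0,-0.0015,0.0,0.008])

```text
time_s: 29.92
tcp_pos: [0.6255, -0.0783, 0.163]
ee_rot: [[0.573, -0.82, -0.004], [0.82, 0.573, -0.009], [0.01, 0.001, 1.0]]
wrist_force: [-1.9, -0.2, 11.5]
gripper_width: 0.299
```

```bash
python3 mm.py; python3 ov.py ov4 .601 -.1045 .1035
```

```text
contact along 0.2821926622636679 lat 1.4779211355804024e-05 F 13.840898904820396 [ 0.62549987 -0.07827214  0.16303939]
[ 0.6255 -0.0783  0.163 ] [-1.9 -0.2 11.5] [[0.573, -0.82, -0.004], [0.82, 0.573, -0.009], [0.01, 0.001, 1.0]]
```

View pics/ov4.png

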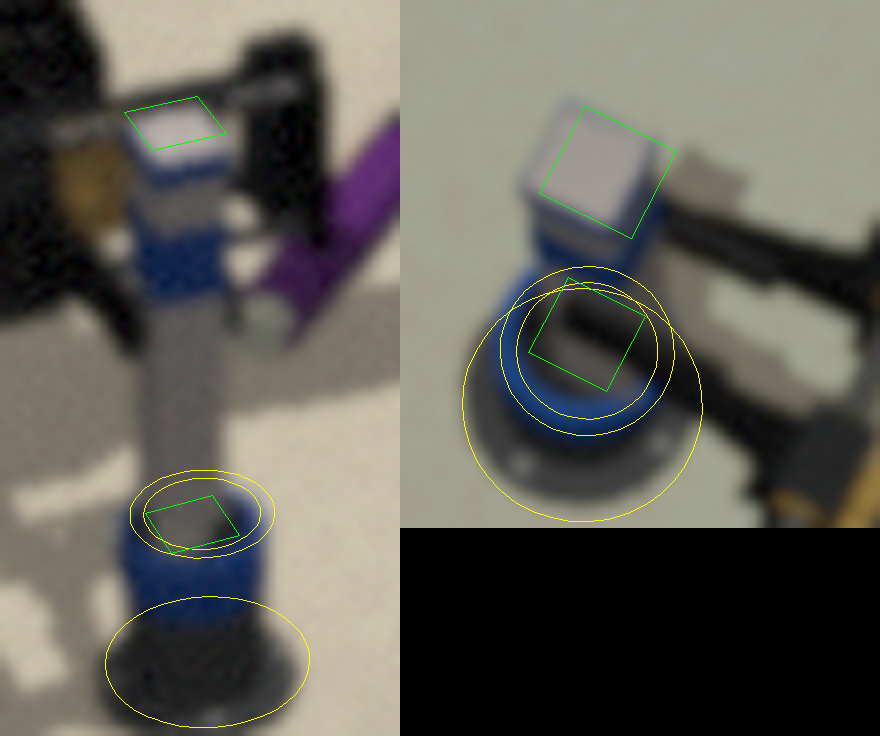

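The overlay shows the boom has tilted about 3° in the grip, head towards the tool's +x, which put its lower end on the −x rim. I'll lift, untilt by −3° about tool y, shift back (+1.5, +2.8 mm), look, then press lightly.

Request:
move_arm(increments=[0,0,0,0,0,0.008,0.008,0,-3,0,0.0015,0.0028,0.014,0.008,0,-3,0,0.0015,0.0028,0.014,0.008,0,-3,0,0.0015,0.0028,0.014,0.008])

```text
time_s: 30.35
tcp_pos: [0.6237, -0.0762, 0.1713]
ee_rot: [[0.575, -0.818, -0.023], [0.817, 0.575, -0.046], [0.051, 0.008, 0.999]]
wrist_force: [-0.8, 0.1, -2.6]
gripper_width: 0.294
```

```bash
python3 ov.py ov5 .6035 -.1047 .1035; python3 mm.py
```

```text
[ 0.6237 -0.0762  0.1713] [-0.8  0.1 -2.6] [[0.575, -0.818, -0.023], [0.817, 0.575, -0.046], [0.051, 0.008, 0.999]]
contact along 0.635200333706301 lat -0.19339799889128695 F 0.10666782468414171 [ 0.62395143 -0.07622555  0.17215803]
```

Request:
move_arm(increments=[0,0,0,0,0,-0.004,0.008,0,0,0,0,0,-0.008,0.008,0,0,0,0,0,-0.011,0.008,0,0,0,0,0,-0.013,0.008,0,0,0,0,0,-0.013,0.008])

```text
time_s: 30.87
tcp_pos: [0.6247, -0.0753, 0.1641]
ee_rot: [[0.572, -0.819, -0.034], [0.818, 0.573, -0.051], [0.061, 0.001, 0.998]]
wrist_force: [-0.7, -1.4, 8.9]
gripper_width: 0.297
```

```bash
python3 mm.py
```

```text
contact along 0.2997477431264994 lat 0.008094698726663805 F 11.17952791738487 [ 0.62469634 -0.07527583  0.1640644 ]
```

View pics/ov5.png

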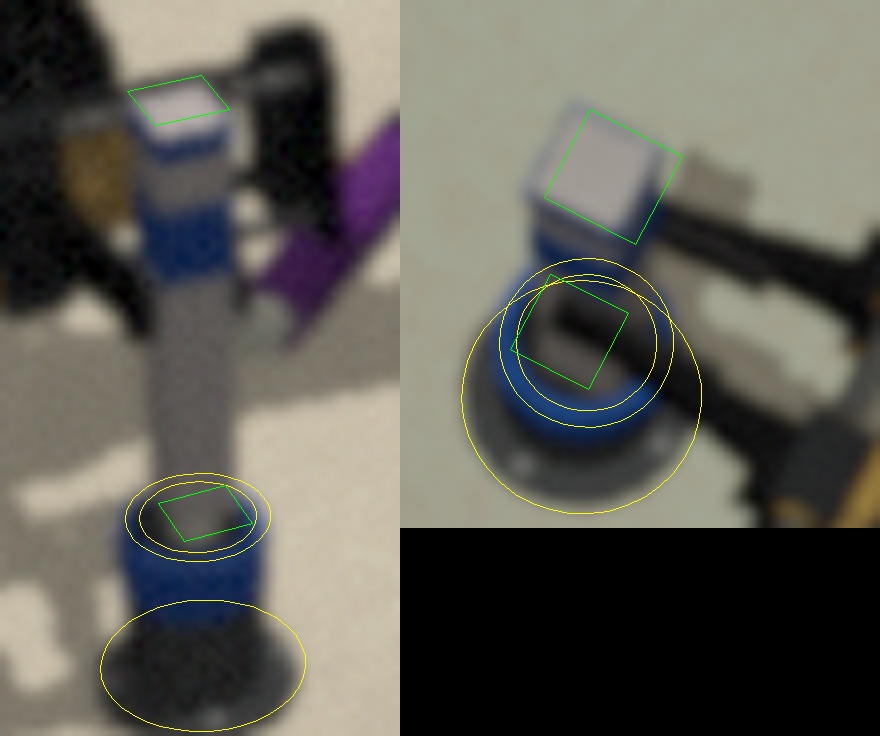

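The flange and the hole edge show the cup is at about (0.6065, −0.105); the collar's side wall had biased my ring fit. So the boom needs −2.3 mm in tool y. I'll lift, shift, and press while sweeping slightly through that point.

Request:
move_arm(increments=[0,0,0,0.0,0,0.008,0.008,0,0,0,0.0004,-0.002,0.01,0.008,0,0,0,0.0004,-0.002,0.007,0.008,0,0,0,0.0004,-0.0023,0.003,0.008,0,0,0,0.0004,-0.0023,0.0,0.008,0,0,0,0.0004,-0.0023,-0.001,0.008,0,0,0,0.0004,-0.0023,-0.001,0.008])

```text
time_s: 31.45
tcp_pos: [0.6267, -0.0764, 0.1581]
ee_rot: [[0.575, -0.818, -0.025], [0.817, 0.575, -0.047], [0.053, 0.006, 0.999]]
wrist_force: [1.3, -0.8, -2.1]
gripper_width: 0.298
```

```bash
python3 mm.py; python3 ov.py ov6 .6065 -.105 .1035
```

```text
contact along -0.5089002993111635 lat -0.8851564349647296 F 0.16543950701133348 [ 0.62670972 -0.07642002  0.15805834]
[ 0.6267 -0.0764  0.1581] [ 1.3 -0.8 -2.1] [[0.575, -0.818, -0.025], [0.817, 0.575, -0.047], [0.053, 0.006, 0.999]]
```

View pics/ov6.png

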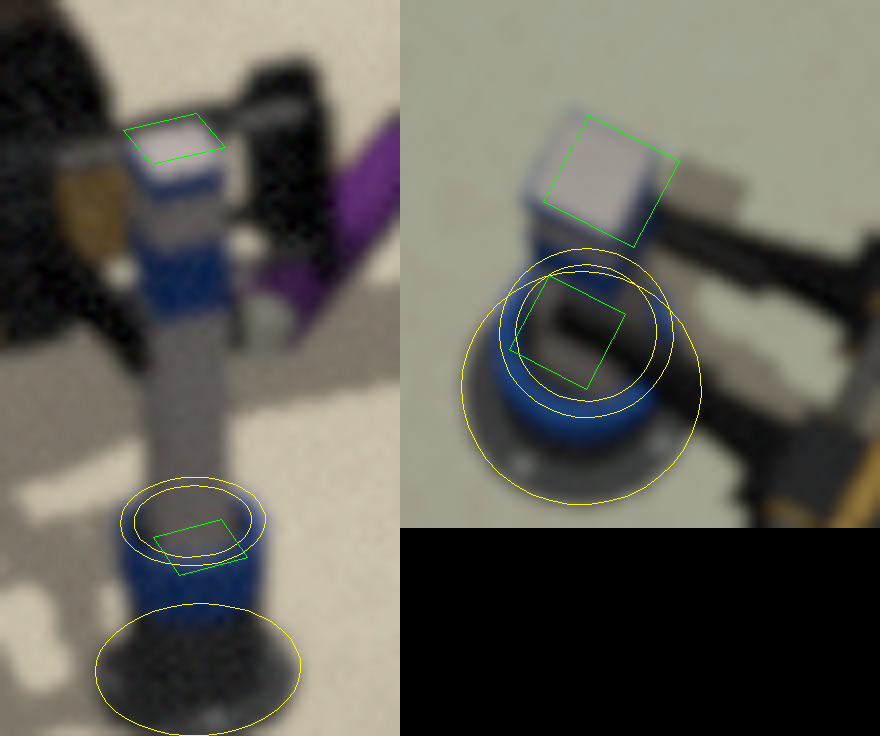

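It dropped in (F_z back to −2 N, z 0.158). I'll lower along world z towards the floor, then in small steps.

Request:
move_arm(increments=[0,0,0,-0.0004,0,-0.007,0.008,0,0,0,-0.0007,0,-0.014,0.008,0,0,0,-0.0011,0,-0.021,0.008,0,0,0,-0.0015,0,-0.028,0.008,0,0,0,-0.0018,0,-0.034,0.008,0,0,0,-0.0019,0,-0.036,0.008,0,0,0,-0.0019,0,-0.036,0.008])

```text
time_s: 32.13
tcp_pos: [0.6265, -0.0764, 0.1218]
ee_rot: [[0.575, -0.818, -0.025], [0.817, 0.575, -0.046], [0.052, 0.006, 0.999]]
wrist_force: [2.3, 0.3, -3.6]
gripper_width: 0.295
```

Request:
move_arm(increments=[0,0,0,-0.0001,0,-0.002,0.008,0,0,0,-0.0002,0,-0.004,0.008,0,0,0,-0.0002,0,-0.004,0.008])

```text
time_s: 32.38
tcp_pos: [0.6265, -0.0764, 0.119]
ee_rot: [[0.574, -0.818, -0.027], [0.817, 0.575, -0.046], [0.053, 0.005, 0.999]]
wrist_force: [2.4, 0.2, -2.7]
gripper_width: 0.295
```

Request:
move_arm(increments=[0,0,0,0,0,-0.001,0.008,0,0,0,-0.0001,0,-0.0025,0.008,0,0,0,-0.0001,0,-0.0025,0.008])

```text
time_s: 32.63
tcp_pos: [0.6265, -0.0763, 0.1166]
ee_rot: [[0.574, -0.818, -0.027], [0.817, 0.575, -0.046], [0.053, 0.005, 0.999]]
wrist_force: [2.0, -0.8, -2.1]
gripper_width: 0.299
```

```bash
python3 ov.py ov7 .6065 -.105 .1035
```

```text
[ 0.6265 -0.0763  0.1166] [ 2.  -0.8 -2.1] [[0.574, -0.818, -0.027], [0.817, 0.575, -0.046], [0.053, 0.005, 0.999]]
```

View pics/ov7.png

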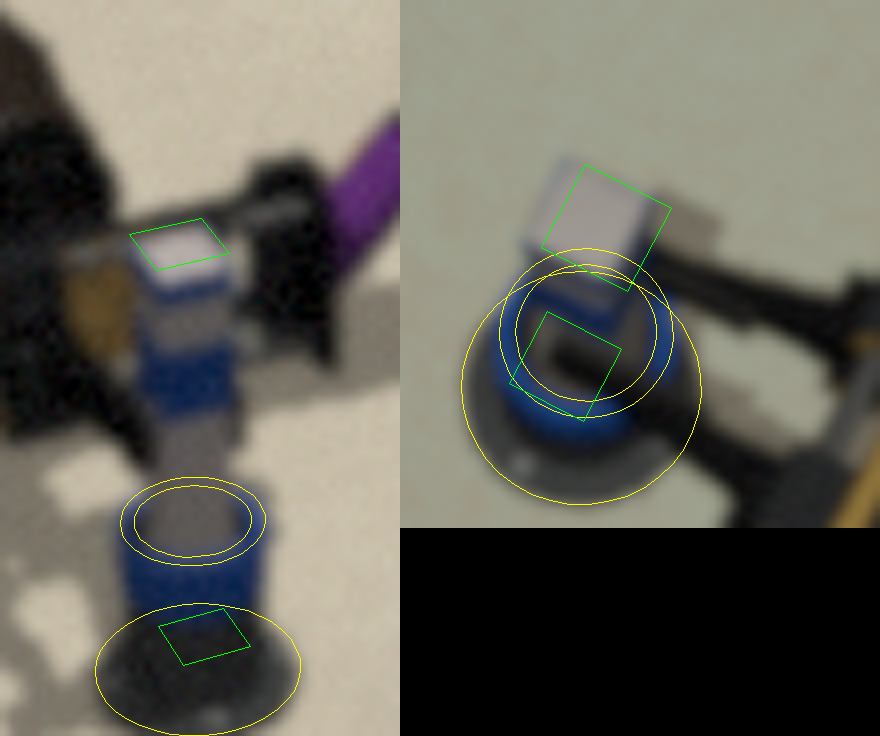

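Request:
move_arm(increments=[0,0,0,-0.0001,0,-0.001,0.008,0,0,0,-0.0001,0,-0.002,0.008,0,0,0,-0.0001,0,-0.002,0.008])

```text
time_s: 32.98
tcp_pos: [0.6264, -0.0763, 0.115]
ee_rot: [[0.574, -0.818, -0.028], [0.817, 0.575, -0.047], [0.054, 0.004, 0.999]]
wrist_force: [1.6, -1.1, 0.4]
gripper_width: 0.293
```

Request:
move_arm(increments=[0,0,0,-0.0001,0,-0.001,0.008,0,0,0,-0.0001,0,-0.002,0.008,0,0,0,-0.0001,0,-0.002,0.008])

```text
time_s: 33.23
tcp_pos: [0.6263, -0.0763, 0.115]
ee_rot: [[0.573, -0.819, -0.031], [0.818, 0.574, -0.049], [0.058, 0.002, 0.998]]
wrist_force: [1.2, -0.5, 6.9]
gripper_width: 0.295
```

Request:
move_arm(increments=[0,0,0,-0.0001,0,-0.001,0.008,0,0,0,-0.0001,0,-0.0015,0.008,0,0,0,-0.0001,0,-0.0015,0.008])

```text
time_s: 33.48
tcp_pos: [0.6261, -0.0763, 0.1151]
ee_rot: [[0.572, -0.819, -0.034], [0.818, 0.573, -0.05], [0.06, 0.001, 0.998]]
wrist_force: [0.4, -2.0, 9.5]
gripper_width: 0.296
```

Floor reached: z stays at 0.115 while F_z rises to 7–9 N. I'll ease the press, release, back straight out and check.

Request:
move_arm(increments=[0,0,0,0,0,0.0025,0.008,0,0,0,0,0,0.0025,0.03,0,0,0,0,0,0.0025,0.04,0,0,0,0,0,0.0025,0.052,0,0,0,0,0,0.0025,0.052,0,0,0,0,0,0.0025,0.052,0,0,0,0,0,0.0025,0.052,0,0,0,-0.015,0,0.003,0.052,0,0,0,-0.04,0,0.004,0.052,0,0,0,-0.08,0,0.006,0.052,0,0,0,-0.12,0,0.008,0.052,0,0,0,-0.12,0,0.008,0.052])

```text
time_s: 34.48
tcp_pos: [0.554, -0.1806, 0.1117]
ee_rot: [[0.578, -0.816, -0.026], [0.815, 0.578, -0.043], [0.05, 0.004, 0.999]]
wrist_force: [0.3, -0.4, 0.4]
gripper_width: 0.596
```

```bash
python3 - <<'E'
from h import *
s=r.sense();print(s['tcp_pos'],s['gripper_width']*87,s['wrist_force'],s['time_s'])
a=r.capture("scene")[:,:,::-1];b=r.capture("top")[:,:,::-1]
cv2.imwrite("pics/fs.png",a);cv2.imwrite("pics/ft.png",b)
A=cv2.resize(a[130:280,180:480],(400*2,400));B=cv2.resize(b[60:330,120:520],(800,540))
cv2.imwrite("pics/fA.png",A);cv2.imwrite("pics/fB.png",B)
E
```

```text
[ 0.5540041  -0.18063977  0.11170797] 51.850931124647 [ 0.26100315 -0.44192929  0.36397526] 34.4833
```

View pics/fA.png

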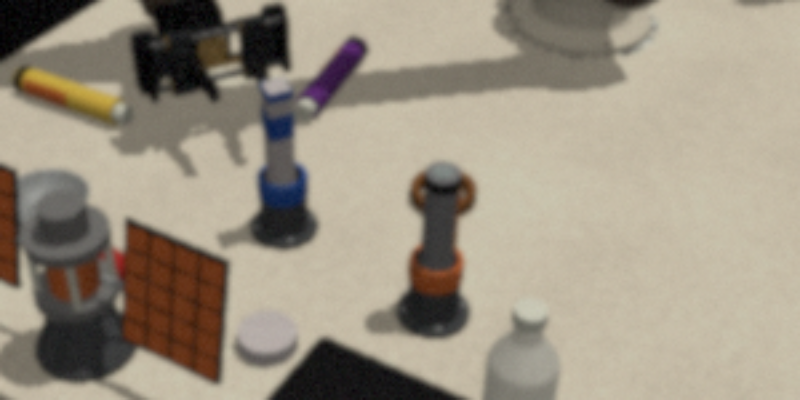

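View pics/fB.png

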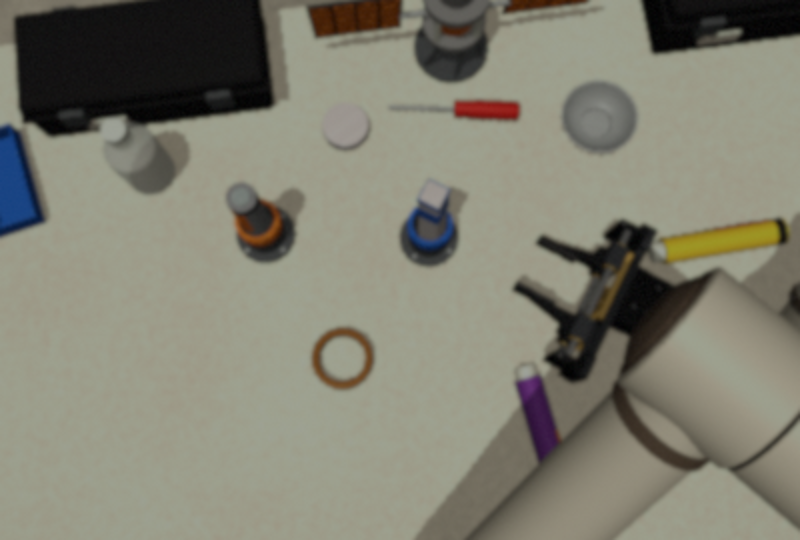

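Both rods stand free in their cups: the mast at scene crop (440,230) in orange, the boom at (280,150) in blue. The bystanders and look-alikes are unmoved, and the gripper is clear at F ≈ 0. Handing in.

```bash
python3 -c "
from station import r
print(r.sense()['wrist_force'],r.finish_job())"
```

```text
the job is handed in; nothing more can be done
[ 0.08555474 -0.11707315 -0.05865218] None
```

I rolled the mast about a quarter turn on the bench, and the top camera showed its orange strip centred on top before I gripped it. I then stood it foot down in the orange cup and stood the boom foot down in the blue cup. The job is handed in at about 34.5 s.

**Last checks:**
- **Seating:** Both rods were lowered until they reached the cup floor. F_z rose and z stopped at 0.105 m for the mast and 0.115 m for the boom. They were released there.
- **Final pictures:** Both rods stand free in the right cups, and the gripper is clear with a wrist force of about 0 N. By eye, the bystanders and the purple and yellow look-alikes are where they started.

**What disagreed or failed on the way:**
- **Fingertips:** They sit about 34 mm further back than the description says. The first roll attempt passed over the mast without touching it.
- **Mast placing:** The first tool direction tried over the orange cup ran joint 6 to its range limit, and the next attempt ran joint 4 to its limit. I backed out and used another direction.
- **Blue cup position:** My first estimate was about 4–5 mm off, so the boom caught the rim several times. The force peaked at about 20 N.
- **Boom tilt:** Catching the rim tilted the boom about 3° in the grip. I lifted it, corrected the tilt and position, and it then went in without force.

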